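Fetch the jar from behind the bottle and the carton

TASK

The small jar on the medicine stand is needed: first set the bottle and the carton that hem it in aside, standing in the metal side tray, then stand the jar fully on the round black pad of the dosing plate, and only then put the bottle and the carton back, each on the grey mark of the stand where it stood at the start, with the carton square to the stand again. Keep all three upright, set them down rather than drop them, and leave the blood pressure monitor, the mask box and the oximeter where they are.

Things in the scene. Friction and masses are not known exactly. Their poses are not given: they have to be found in the camera images.
- bottle: White plastic tablet bottle, loose, standing: round body 52 mm in diameter up to 80 mm, then a shoulder, then a round cap 42 mm in diameter from 88 to 114 mm above its foot, which can be gripped; 0.12 kg or so. Origin: centre of its underside; z up. It starts on the centre of one of the stand's two grey marks, the carton on the other; which is which changes.
- carton: Pale paper-faced medicine carton with a grey band, loose and rigid, standing: 48 mm along its x, 60 mm along its y, 110 mm tall; 0.1 kg or so. Origin: centre of its underside; z up. It starts on the centre of the other grey mark, nearly square to the stand, its x along the stand's x.
- jar: Short round amber glass jar with a white lid, loose, standing: 49 mm in diameter, 50 mm tall; 0.11 kg or so. Origin: centre of its underside; z up. It starts on the stand, behind (on the stand's +x side of) and between the bottle and the carton, whose height bars a gripper from above.
- stand: Medicine stand, fixed: a white plate, 170 mm along its x, 190 mm along its y, 6 mm thick, with a white upright strip 25 mm high and 6 mm thick along its +x edge. Two flat grey square marks of 70 mm side are centred at x = -30 mm, y = +42 mm and -42 mm; the jar starts at about x = +28 mm, y = 0. Origin: centre of the underside; z up. Place and yaw (up to 0.3 rad) vary.
- side_tray: Bare metal side tray, fixed: 140 mm along its x, 220 mm along its y, open on top, walls 4 mm thick and 20 mm high overall, flat floor 4 to 5 mm thick. The bottle and the carton fit side by side along its y. Origin: centre of the underside; z up. Place and yaw vary.
- dose_base: Dosing plate, fixed: a white square plate of 120 mm side, 8 mm thick, with a round black rubber pad 74 mm in diameter and 2 mm high on its centre (the pad's top is 10 mm above the work surface). Origin: centre of the underside; z up. Place and yaw vary.
- monitor: Bystander: white blood pressure monitor with a dark screen, 110 x 130 mm, 45 mm high, loose, at the far side. Origin: centre of its underside.
- mask_box: Bystander: cardboard mask box, 90 x 150 mm, 80 mm high, loose, at the far side. Origin: centre of its underside.
- oximeter: Bystander: finger-clip oximeter, grey and white, 58 x 32 mm, 30 mm high, loose, on the robot's side of the stations. Origin: centre of its underside.
Things that resemble listed ones, but are neither listed nor needed, are in the scene too. What is meant by the dose_base is not brown, and is the smaller of those in its own colour.

How it is judged (in metres and radians):
On the way, in this order (a step that is already met when the one before it is completed fails the run):
1. the bottle and the carton both stand released in the side tray, the jar still in its place (x of bottle in the frame of side_tray between -0.066 and 0.066 m and y of bottle in the frame of side_tray between -0.106 and 0.106 m and z of bottle in the frame of side_tray between 0 and 0.012 m and angle between each of bottle, carton's own z axis and vertical below 0.12 rad and contact force between the fingers and bottle below 0.1 N and linear speed of each of bottle, carton below 0.03 m/s and x of carton in the frame of side_tray between -0.066 and 0.066 m and y of carton in the frame of side_tray between -0.106 and 0.106 m and z of carton in the frame of side_tray between 0 and 0.012 m and contact force between the fingers and carton below 0.1 N and distance of jar from where it was at the start of the episode below 0.02 m), for 0.2 s.
2. the jar stands released on the round pad, the bottle and the carton still in the side tray (horizontal distance between jar and dose_base below 0.014 m and z of jar in the frame of dose_base between 0.006 and 0.014 m and angle between each of jar, bottle, carton's own z axis and vertical below 0.12 rad and contact force between the fingers and jar below 0.1 N and linear speed of each of jar, bottle, carton below 0.03 m/s and x of bottle in the frame of side_tray between -0.066 and 0.066 m and y of bottle in the frame of side_tray between -0.106 and 0.106 m and z of bottle in the frame of side_tray between 0 and 0.012 m and contact force between the fingers and bottle below 0.1 N and x of carton in the frame of side_tray between -0.066 and 0.066 m and y of carton in the frame of side_tray between -0.106 and 0.106 m and z of carton in the frame of side_tray between 0 and 0.012 m and contact force between the fingers and carton below 0.1 N), for 0.2 s.
At the end, for the whole second after the job is handed in: The jar stands upright on the round pad, within 14 mm of its centre; the bottle and the carton stand upright within 16 mm of where each stood at the start, the carton within 0.26 rad of square to the stand (either way round); all released and at rest (horizontal distance between jar and dose_base below 0.014 m and z of jar in the frame of dose_base between 0.006 and 0.014 m and angle between each of jar, bottle, carton's own z axis and vertical below 0.12 rad and contact force between the fingers and jar below 0.1 N and linear speed of each of jar, bottle, carton below 0.03 m/s and distance of each of bottle, carton from where it was at the start of the episode below 0.016 m and contact force between the fingers and bottle below 0.1 N and contact force between the fingers and carton below 0.1 N and angle between the x axis of carton and the x axis of stand, either way round below 0.26 rad); the robot touches nothing.
It fails at once if the bottle, the carton or the jar is tipped by more than 0.5 rad (angle between any of bottle, carton, jar's own z axis and vertical above 0.5 rad).
It fails at once if the bottle, the carton or the jar is dropped: not held by the fingers while its underside is more than 30 mm above the work surface ((height (world z) of bottle above 0.03 m and contact force between the fingers and bottle below 0.02 N) or (height (world z) of carton above 0.03 m and contact force between the fingers and carton below 0.02 N) or (height (world z) of jar above 0.03 m and contact force between the fingers and jar below 0.02 N)).
It fails at once if the monitor, the mask box or the oximeter is moved by more than 20 mm (distance of any of monitor, mask_box, oximeter from where it was at the start of the episode above 0.02 m).
It also fails if it takes over 128 s, if anything falls off the work surface, if the arm or the gripper's body presses on something with over 40 N, if the wrist force passes 120 N, or if a joint passes its speed limit or range.

ROBOT

A 6-joint arm with a two-finger parallel gripper is mounted at the origin on the work surface. World frame = base frame: x ahead of the robot, y to its left, z up, the work surface at z = 0. Lengths are in m, angles in degrees, forces in N, time in s.
With the tool pointing down it reaches from about 0.4 to 0.825 m from the base axis. Payload 7 kg.
Tool frame: the origin (TCP) lies between the finger pads; the fingertips stand 14 mm ahead of it and the grasp point (between the pads) lies 5 mm behind it (r.tips_ahead is the distance from the TCP to the fingertips, in m); z points along the fingers, y is the direction in which the jaws open and shut (so a half turn about z gives the same grasp; the last joint's range is limited). The gripper opens to 88 mm and grips with 3 to 60 N. Pads are 19 mm wide; open, the fingers measure 130 mm over their backs; the gripper's body (78 mm by 193 mm) begins 47 mm behind the grasp point.
Start: joints at [88.413, 20.546, 0.682, 0, -70.136, -16.507], TCP at [0.21, 0.642, 0.241] pointing down, gripper open.
Joint ranges: [-176.03, 176.03], [-82.01, 121.73], [-58.28, 71.71], [-173.87, 95.51], [-174.79, -0.11], [-173.66, 173.66]. Speed limits (degrees/s): [136.94, 136.94, 172.46, 180, 180, 180].

INTERFACE

Orientations are given as [roll, pitch, yaw] about the fixed x, y, z axes, in that order (R = Rz(yaw) Ry(pitch) Rx(roll)).
In Python, from plant import r gives the robot as it stands.
- The arm moves only by the tool apply_moves, never from a script. Its arguments are lists of equal length, an entry for each row: "slide": the shift along the tool's x, y, z as a fraction of full scale, a list of three; "turn": the turn, a rotation vector about the tool's x, y, z as a fraction of full scale, a list of three; "jaw": the closure, from 0 (fully open) to 1 (shut). In form: {"slide": [[dx, dy, dz], ...], "turn": [[wx, wy, wz], ...], "jaw": [jaw, ...]}. A call has 1 to 8 rows; each row shifts and turns the commanded pose from where the row before left it, along the tool's axes as they then stand; what a row does not reach is not made up. Full scale, the value 1, is 0.1 m for a shift and 1.5 rad for a turn. A row lasts 1/10 s, in which the tool goes at most 50 mm and 8.59 degrees, less where a joint would pass 70% of its speed; a pose out of reach is approached as far as the arm can. A call with a number of a shift or a turn outside -1 to 1 is refused whole. A call with a gripper value outside its range is refused whole. The fingers move at their own pace and stop on an object; "newtons" is the grip in N (left out, the last holds). Time passes only in rows, so rows that do not move let the fingers close. It gives the time, the measured TCP pose, the force and the opening at its end, in the units of the state.
- r.get_state(): the state, without advancing time (a new reading comes with each control period).
- r.capture(name): name is "scene" or "top" or "wrist"; returns a dict with "pixels" (400x640x3 uint8, blue, green, red), "depth" (400x640 float32, m along the optical axis (not along the pixel's ray), 0 where there is no reading), "fx", "fy", "cx", "cy" (pixels), "rvec" (rotation vector, rad) and "tvec" (3), from world to camera coordinates, as OpenCV has them. Camera axes: x right, y down, z forward; pixel columns grow to the right and rows downward; lengths in m; the calibration is good to about 2 mm. A picture is of the moment at which its call begins.
- r.close_job(): hands the job in, once; it reports no verdict.
The state is a dict: "time_s": time; "joints": joint angles; "qd": joint speeds; "joint_torque": joint torques, N m; "tcp_pos": TCP position; "eef_rot": TCP orientation; "contact_force": force on the tool from outside, world axes, zero at the start; "moment": the same for the moment, N m; "gripper_width": finger opening in m.
Only numpy, scipy, OpenCV 4.12 (cv2) and the standard library are available. Lean on these libraries where they do the work, as an engineer would, in place of code of your own. Each camera call takes 0.05 s, during which the arm holds its last target.

## Working session

There is one attempt and no reset: what is moved stays moved. The work goes in short steps, Python scripts to look and compute and a tool call to move; the robot and the scene stay as the last step left them, time stands still between calls to the robot, and variables do not carry over. Pictures are saved under pics/ and viewed, and the job is handed in when it is done.

Besides the shell and the picture viewer there is one more tool, called after "Request:" as a command line: name --argument value ..., lists and objects as JSON in quotes. apply_moves: Moves the arm, as the interface text tells. Shift numbers are shares of 0.1 m and turn numbers shares of 1.5 rad, none past 1 either way. Its arguments: {"type":"object","properties":{"slide":{"type":"array"},"turn":{"type":"array"},"jaw":{"type":"array"},"newtons":{"type":"number"}},"required":["slide","turn","jaw"]}

```bash
ls; mkdir -p pics; cat > h.py <<'E'
import numpy as np, cv2
from plant import r
def cap(n,f=None):
    c=r.capture(n)
    if f: cv2.imwrite('pics/'+f,c['pixels']); np.savez('pics/'+f[:-4]+'.npz',**c)
    return c
def ray(c,u,v):
    R=cv2.Rodrigues(np.array(c['rvec'],float))[0]; t=np.array(c['tvec'],float).ravel()
    d=R.T@np.array([(u-c['cx'])/c['fx'],(v-c['cy'])/c['fy'],1.]); o=-R.T@t
    return o,d
def onplane(c,u,v,z):
    o,d=ray(c,u,v); return o+d*(z-o[2])/d[2]
def cloud(c):
    R=cv2.Rodrigues(np.array(c['rvec'],float))[0]; t=np.array(c['tvec'],float).ravel()
    v,u=np.mgrid[:400,:640]; D=c['depth']
    P=np.stack([(u-c['cx'])/c['fx']*D,(v-c['cy'])/c['fy']*D,D],-1)
    W=(P-t)@R; W[D<=0]=np.nan
    return W
def load(f):
    z=np.load('pics/'+f+'.npz'); return {k:z[k] for k in z}
E
python3 - <<'E'
from h import *
for n in ['scene','top','wrist']: cap(n,n+'0.png')
print(r.get_state())
E
```

```text
pics
{'time_s': 0.15, 'joints': array([ 8.84115379e+01,  2.05815684e+01,  6.46703454e-01, -1.41846626e-02,
       -7.01355624e+01, -1.65062554e+01]), 'qd': array([-0.01561212, -0.04544496,  0.21485526,  0.07563588,  0.05233214,
        0.0295531 ]), 'joint_torque': array([-1.34520280e-03, -5.83273280e+01,  2.93291652e+01,  7.00120658e+00,
        8.81486601e-03, -1.13982035e-04]), 'tcp_pos': array([0.20957231, 0.6412816 , 0.23985094]), 'eef_rot': array([ 1.79928686e+02, -7.22477789e-03, -1.80995411e+01]), 'contact_force': array([ 0.22920754, -0.1009377 , -0.34091355]), 'moment': array([-0.00045048,  0.03166488,  0.01715973]), 'gripper_width': 0.08782462640430799}
```

View pics/scene0.png

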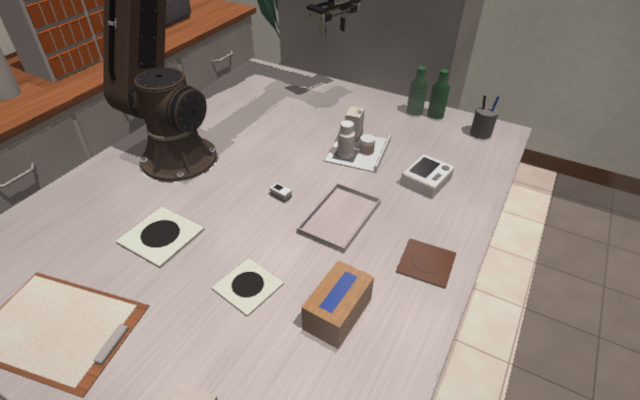

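View pics/top0.png

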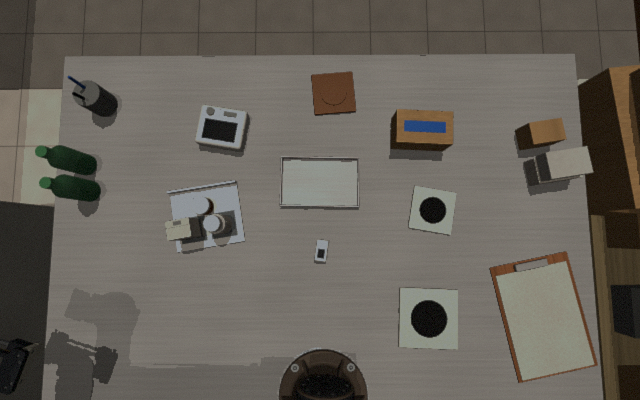

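View pics/wrist0.png

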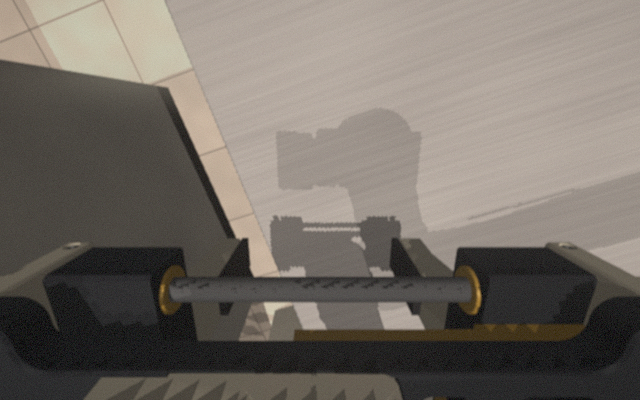

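The scene view shows the stand with bottle, carton and jar at (358,148), the tray at (340,216), and the oximeter at (280,191).
- **dose_base candidates in top view:** small white plate (433,210), large white plate (429,319) and brown plate (333,93). I choose (433,210), the smaller of the two white ones.
- **Carton lookalikes:** the boxes at (540,133) and (563,162). I choose the carton on the stand at (180,230).

Next is the close crop check.

```bash
python3 - <<'E'
from h import *
c=load('top0'); W=cloud(c)
im=c['pixels']
a=cv2.resize(im[170:265,150:260],None,fx=5,fy=5,interpolation=cv2.INTER_CUBIC)
b=cv2.resize(im[180:360,385:475],None,fx=2.6,fy=2.6)
h=max(a.shape[0],b.shape[0]); o=np.zeros((h,a.shape[1]+b.shape[1],3),np.uint8); o[:a.shape[0],:a.shape[1]]=a;o[:b.shape[0],a.shape[1]:]=b
cv2.imwrite('pics/crop0.png',o); print(o.shape)
for n,(u,v) in dict(cap=(211,224),carton=(178,229),jar=(204,205),stand=(185,195),tray=(320,182),pad=(433,210),pad2=(429,319),mon=(220,127),mask=(425,130),oxi=(321,250)).items(): print(n,W[v,u].round(4))
print(c['fx'],c['cx'],c['cy'],c['tvec'])
g=cv2.cvtColor(im,cv2.COLOR_BGR2GRAY)
# dark pads
for (x0,y0,x1,y1) in [(405,180,462,240),(395,280,465,355)]:
    m=(g[y0:y1,x0:x1]<60).astype(np.uint8)
    cs,_=cv2.findContours(m,cv2.RETR_EXTERNAL,cv2.CHAIN_APPROX_NONE); k=max(cs,key=cv2.contourArea)
    M=cv2.moments(m,True); cc=(M['m10']/M['m00']+x0,M['m01']/M['m00']+y0)
    print('pad',cc,onplane(c,*cc,0.01),m.sum(),cv2.minAreaRect(k))
    mm=(g[y0:y1,x0:x1]>150).astype(np.uint8); cs,_=cv2.findContours(mm,cv2.RETR_EXTERNAL,cv2.CHAIN_APPROX_NONE)
    k=max(cs,key=cv2.contourArea);q=cv2.minAreaRect(k);print(q,onplane(c,q[0][0]+x0,q[0][1]+y0,.008))
E
```

```text
(475, 784, 3)
cap [0.4506 0.2704 0.12  ]
carton [0.4391 0.3539 0.1122]
jar [0.5028 0.3087 0.0559]
stand [0.5355 0.3782 0.0056]
tray [0.5697 0.0008 0.0028]
pad [ 0.4876 -0.3113  0.0127]
pad2 [ 0.1939 -0.2895  0.0102]
mon [0.7169 0.2729 0.0471]
mask [ 0.6955 -0.2776  0.0779]
oxi [ 3.812e-01 -1.000e-04  3.000e-02]
361.22297554249826 318.447929686252 197.57100103324566 [0.00976736 0.52316498 0.96211367]
pad (432.3885714285714, 209.8190476190476) [ 0.48825662 -0.3104878   0.01      ] 525 ((27.5, 29.5), (25.0, 25.0), 90.0)
((8.0, 46.0), (0.0, 0.0), 0.0) [ 0.44395142 -0.25559794  0.008     ]
pad (428.4898157129001, 318.39573229873906) [ 0.19542971 -0.28824768  0.01      ] 1031 ((33.5, 38.5), (35.0, 35.0), 90.0)
((15.0, 31.0), (0.0, 0.0), 0.0) [ 0.21485732 -0.23954901  0.008     ]
```

View pics/crop0.png

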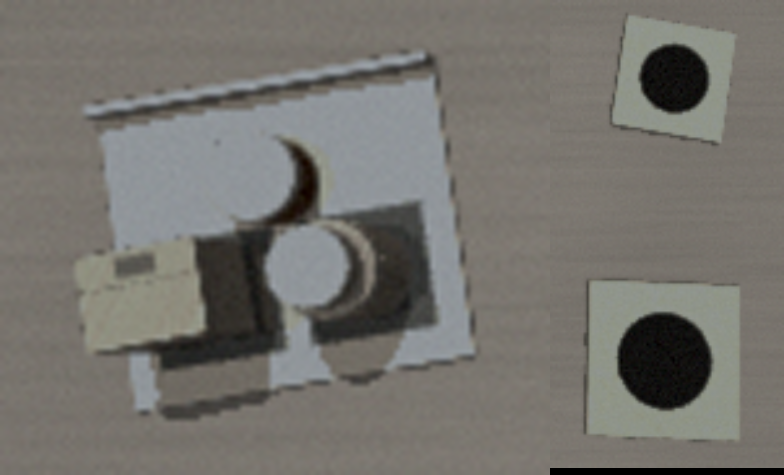

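```bash
python3 - <<'E'
from h import *
c=load('top0'); W=cloud(c); im=c['pixels']; g=cv2.cvtColor(im,cv2.COLOR_BGR2GRAY)
def rect(P,name,n=1):
    q=cv2.minAreaRect((P[:,:2]*1000).astype(np.float32)); print(name,len(P),'c',np.round(q[0],1),'size',np.round(q[1],1),'ang',round(q[2],1),'mean',P.mean(0).round(4))
X,Y,Z=W[...,0],W[...,1],W[...,2]
near=(X>.35)&(X<.62)&(Y>.15)&(Y<.42)
top=near&(Z>.1)
nl,L=cv2.connectedComponents(top.astype(np.uint8),connectivity=4)
for i in range(1,nl):
    P=W[L==i]
    if len(P)>40: rect(P,'tall')
jar=near&(Z>.044)&(Z<.064)&(X>.47)
nl,L=cv2.connectedComponents(jar.astype(np.uint8),connectivity=4)
for i in range(1,nl):
    P=W[L==i]
    if len(P)>40: rect(P,'jar')
# stand: white bright pixels bluish, cast on z=.006
hsv=cv2.cvtColor(im,cv2.COLOR_BGR2HSV)
print('stand px',im[195,185],'table',im[160,150],'cap',im[224,211],'cart',im[235,178],'pl',im[190,420],'tray',im[182,320], im[157,320])
st=(im[...,0].astype(int)-im[...,2]>-2)&(g>120)&near&(Z<.03)
v,u=np.nonzero(st); P=np.array([onplane(c,a,b,.006) for a,b in zip(u,v)]); rect(P,'standwhite')
cv2.imwrite('pics/st.png',cv2.resize((st[170:265,150:260]*255).astype(np.uint8),None,fx=5,fy=5,interpolation=0))
pl=(X>.4)&(X<.6)&(Y<-.2)&(Y>-.42)&(np.abs(Z-.009)<.03)&((g>115)|(g<60))
nl,L,s,_=cv2.connectedComponentsWithStats(pl.astype(np.uint8)); i=1+np.argmax(s[1:,4])
v,u=np.nonzero(L==i);P=np.array([onplane(c,a,b,.008) for a,b in zip(u,v)]); rect(P,'plate')
E
python3 - <<'E'
import cv2,sys
sys.path.insert(0,'.')
im=cv2.imread('pics/top0.png')
cv2.imwrite('pics/crop1.png',cv2.resize(im[150:215,270:370],None,fx=7,fy=7,interpolation=cv2.INTER_CUBIC))
E
```

```text
tall 253 c [453.1 270.7] size [40.5 39.4] ang 89.3 mean [0.4528 0.2687 0.1179]
tall 520 c [440.2 353.4] size [48.1 60.9] ang 10.6 mean [0.4402 0.3517 0.1145]
jar 279 c [503.5 320.8] size [46.7 47.6] ang 85.9 mean [0.5039 0.3199 0.0547]
stand px [153 148 144] table [107 113 118] cap [153 147 141] cart [129 145 144] pl [141 149 144] tray [137 145 141] [130 134 139]
standwhite 1723 c [478.2 318.8] size [171.8 190.3] ang 9.1 mean [0.5001 0.3106 0.006 ]
plate 4312 c [ 499.2 -307.5] size [196.7 220.1] ang 0.4 mean [ 0.4984 -0.3029  0.008 ]
```

View pics/crop1.png

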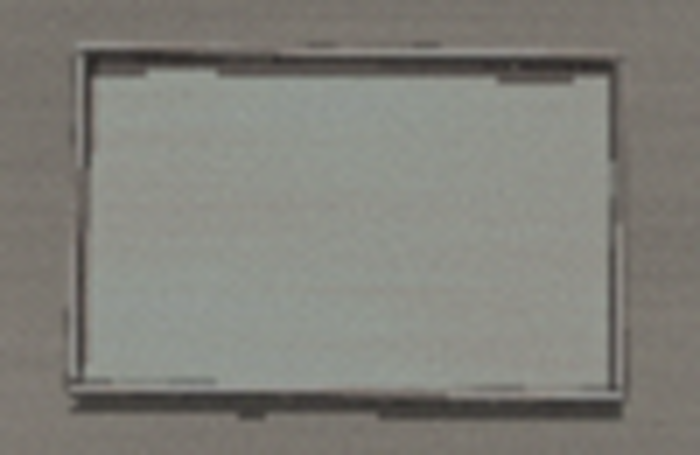

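View pics/st.png

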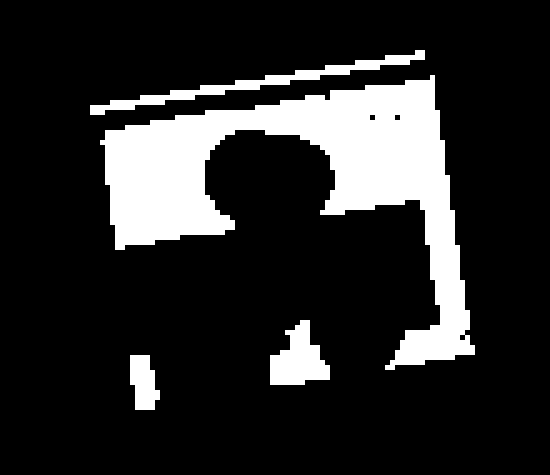

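The crop shows the stand with the carton on its +y mark at (140,290), the bottle cap at (307,267), and the jar at (260,180) behind and between them. The small plate's pad measures about 74 mm and the other about 95 mm, so the small plate is confirmed as dose_base.

Next I measure the tray and plate more precisely.

```bash
cat >> h.py <<'E'
def plan(xyz,yaw,s=None):
    """print needed tool-frame shift (units of 0.1 m) after turning, and turn (units 1.5 rad, about tool z)"""
    s=s or r.get_state(); y0=s['eef_rot'][2]; p=np.array(s['tcp_pos'])
    dy=(yaw-y0+180)%360-180
    from scipy.spatial.transform import Rotation as Ro
    R=Ro.from_euler('xyz',s['eef_rot'],degrees=True).as_matrix()
    R0=Ro.from_euler('xyz',[180,0,yaw],degrees=True)
    rv=Ro.from_matrix(R.T@R0.as_matrix()).as_rotvec()/1.5
    d=(np.array(xyz)-p)
    print('turn',rv.round(3),'(yaw d %.1f)'%dy,'shift now',(R.T@d/.1).round(3),'shift after turn',(R0.as_matrix().T@d/.1).round(3))
E
python3 - <<'E'
from h import *
c=load('top0'); im=c['pixels']
C=np.array([(78,47),(617,56),(625,402),(70,395)])/7
P=np.array([onplane(c,270+a-.5+.07,150+b-.5+.07,.02)[:2] for a,b in C]); print(P, P.mean(0))
d=[np.linalg.norm(P[i]-P[(i+1)%4]) for i in range(4)]; print(d)
e=P[0]-P[1]; print('y axis ang',np.degrees(np.arctan2(-e[0],e[1])))
# scene cross-check of pads
s=load('scene0'); g=cv2.cvtColor(s['pixels'],cv2.COLOR_BGR2GRAY)
m=np.zeros_like(g); m[262:305,225:272]=g[262:305,225:272]<70
M=cv2.moments(m,True);print('pad scene',onplane(s,M['m10']/M['m00'],M['m01']/M['m00'],.01))
W=cloud(s);X,Y,Z=W[...,0],W[...,1],W[...,2]
t=(X>.38)&(X<.53)&(Y>.22)&(Y<.42)&(Z>.104)
nl,L=cv2.connectedComponents(t.astype(np.uint8))
for i in range(1,nl):
    Q=W[L==i]
    if len(Q)>15:
        q=cv2.minAreaRect((Q[:,:2]*1000).astype(np.float32)); print(len(Q),q,Q[:,2].max())
plan([.453,.271,.24],-81)
E
```

```text
[[ 0.64031263  0.10975694]
 [ 0.63508322 -0.10477352]
 [ 0.49697206 -0.10527516]
 [ 0.5014435   0.11256217]] [0.56845285 0.00306761]
[np.float64(0.21459418820424933), np.float64(0.13811206882296292), np.float64(0.21788320897621155), np.float64(0.13889745626620928)]
y axis ang -1.3963691468896997
pad scene [ 0.49126045 -0.30679628  0.01      ]
212 ((443.0379333496094, 352.2567443847656), (49.12346267700195, 69.48035430908203), 10.947443008422852) 0.12105092637920024
140 ((457.5653381347656, 268.4410095214844), (40.62802505493164, 43.09252166748047), 20.554080963134766) 0.12457422214077532
turn [ 0.001 -0.001  0.732] (yaw d -62.9) shift now [3.464e+00 2.763e+00 2.000e-03] shift after turn [ 4.038e+00 -1.825e+00 -1.000e-03]
```

Request:
apply_moves --slide '[[0, 0, 0], [0, 0, 0], [0, 0, 0], [0, 0, 0], [0, 0, 0], [0, 0, 0], [0, 0, 0], [0, 0, 0]]' --turn '[[0, 0, 0.0915], [0, 0, 0.0915], [0, 0, 0.0915], [0, 0, 0.0915], [0, 0, 0.0915], [0, 0, 0.0915], [0, 0, 0.0915], [0, 0, 0.0915]]' --jaw '[0, 0, 0, 0, 0, 0, 0, 0]' --newtons 15

```text
time_s: 0.95
tcp_pos: [0.2096, 0.6414, 0.2402]
eef_rot: [180.0, -0.0, -81.3]
contact_force: [-0.4, -0.4, 0.9]
gripper_width: 0.0878
```

Request:
apply_moves --slide '[[0.4, -0.18, 0], [0.4, -0.18, 0], [0.4, -0.18, 0], [0.4, -0.18, 0], [0.4, -0.18, 0], [0.4, -0.18, 0], [0.4, -0.18, 0], [0.4, -0.18, 0]]' --turn '[[0, 0, 0], [0, 0, 0], [0, 0, 0], [0, 0, 0], [0, 0, 0], [0, 0, 0], [0, 0, 0], [0, 0, 0]]' --jaw '[0, 0, 0, 0, 0, 0, 0, 0]'

```text
time_s: 1.75
tcp_pos: [0.4024, 0.3463, 0.2406]
eef_rot: [-180.0, 0.0, -81.0]
contact_force: [1.1, 0.7, 0.1]
gripper_width: 0.0873
```

```bash
python3 - <<'E'
from h import *
cap('wrist','wrist1.png'); s=r.get_state(); print(s['tcp_pos'],s['eef_rot'],s['time_s'],s['joints'])
plan([.453,.271,.24],-81)
E
```

```text
[0.40416827 0.34203233 0.24058507] [ 1.79966158e+02 -8.52615270e-02 -8.10915193e+01] 1.8 [ 6.14967532e+01  6.85419293e+00 -1.75516360e+01  2.73458001e-02
 -6.56824560e+01 -5.25995777e+01]
turn [ 0.    -0.001 -0.001] (yaw d 0.1) shift now [ 0.777 -0.372  0.007] shift after turn [ 0.778 -0.371  0.006]
```

View pics/wrist1.png

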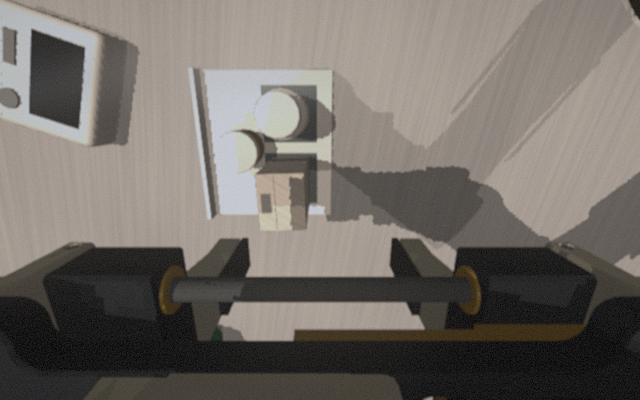

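The wrist picture shows the cap at (280,113), jar at (240,150) and carton top at (283,195), all clear. I'll cross-check their positions with it.

```bash
cat >> h.py <<'E'
def blobs(c,zr,xr,yr,minn=100):
    W=cloud(c);X,Y,Z=W[...,0],W[...,1],W[...,2]
    t=(X>xr[0])&(X<xr[1])&(Y>yr[0])&(Y<yr[1])&(Z>zr[0])&(Z<zr[1])
    nl,L=cv2.connectedComponents(t.astype(np.uint8),connectivity=4)
    for i in range(1,nl):
        Q=W[L==i]
        if len(Q)>minn:
            q=cv2.minAreaRect((Q[:,:2]*1000).astype(np.float32)); print(len(Q),np.round(q[0],1),np.round(q[1],1),round(q[2],1),'zmed',np.median(Q[:,2]).round(4))
E
python3 - <<'E'
from h import *
c=load('wrist1')
blobs(c,(.105,.13),(.38,.56),(.2,.42)); print(); blobs(c,(.046,.066),(.47,.56),(.27,.37))
blobs(c,(-.01,.02),(.36,.62),(.18,.45),2000)
E
```

```text
1757 [453.  273.5] [40.8 40.6] 9.8 zmed 0.1205
2860 [440.  356.3] [48.1 60. ] 10.6 zmed 0.1165

1433 [503.7 323.6] [47.9 47.3] 7.6 zmed 0.0564
32245 [490. 315.] [260. 270.] 0.0 zmed 0.0012
```

Request:
apply_moves --slide '[[0.4, -0.18, 0], [0.33, -0.17, 0], [0, 0, 0], [0, 0, 0]]' --turn '[[0, 0, 0], [0, 0, 0], [0, 0, 0], [0, 0, 0]]' --jaw '[0, 0, 0, 0]'

```text
time_s: 2.2
tcp_pos: [0.4482, 0.2807, 0.2404]
eef_rot: [180.0, -0.0, -81.1]
contact_force: [-0.2, 1.1, 0.5]
gripper_width: 0.0876
```

```bash
python3 - <<'E'
from h import *
s=r.get_state(); print(s['tcp_pos'],s['eef_rot'],s['qd'].round(2))
c=cap('wrist','wrist2.png')
blobs(c,(.105,.13),(.38,.56),(.2,.42)); print(); blobs(c,(.046,.066),(.47,.56),(.27,.37))
plan([.453,.2725,.108],-80)
E
```

```text
[0.44819739 0.28067677 0.2404049 ] [ 1.79985906e+02 -3.50115819e-03 -8.11248929e+01] [ 1.7   0.03  0.11 -0.06 -0.1  -0.31]
1442 [453.2 273.3] [40.3 41.1] 9.8 zmed 0.1204
1784 [441.8 347.4] [48.2 42.9] 9.9 zmed 0.1165

1202 [503.7 323.6] [47.9 47.7] 71.0 zmed 0.0564
turn [ 0.     0.    -0.012] (yaw d 1.1) shift now [ 0.095 -0.037  1.324] shift after turn [ 0.096 -0.035  1.324]
```

View pics/wrist2.png

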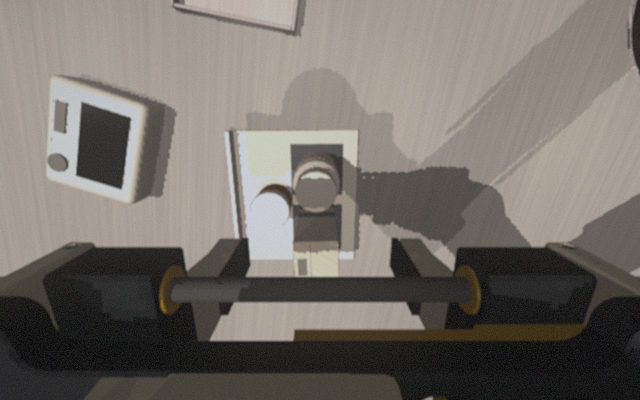

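The wrist view agrees: cap at (317,185) gives (0.453, 0.273), with the fingers clear on the x sides. Descending on the cap.

Request:
apply_moves --slide '[[0.09, -0.037, 0.2], [0, 0, 0.3], [0, 0, 0.3], [0, 0, 0.25], [0, 0, 0.15], [0, 0, 0.12], [0, 0, 0], [0, 0, 0]]' --turn '[[0, 0, -0.01], [0, 0, 0], [0, 0, 0], [0, 0, 0], [0, 0, 0], [0, 0, 0], [0, 0, 0], [0, 0, 0]]' --jaw '[0, 0, 0, 0, 0, 0, 0, 0]'

```text
time_s: 3.05
tcp_pos: [0.453, 0.2738, 0.109]
eef_rot: [-180.0, 0.0, -80.1]
contact_force: [0.2, 0.2, -0.1]
gripper_width: 0.0877
```

```bash
python3 - <<'E'
from h import *
s=r.get_state(); print(s['tcp_pos'],s['eef_rot'],s['contact_force'].round(1))
plan([.453,.273,.108],-80)
cap('wrist','wrist3.png')
E
```

```text
[0.45299131 0.27380461 0.10896561] [-1.79980014e+02  4.18277196e-04 -8.00892431e+01] [ 0.2  0.2 -0.1]
turn [-0.     0.    -0.001] (yaw d 0.1) shift now [0.008 0.001 0.01 ] shift after turn [0.008 0.001 0.01 ]
```

View pics/wrist3.png

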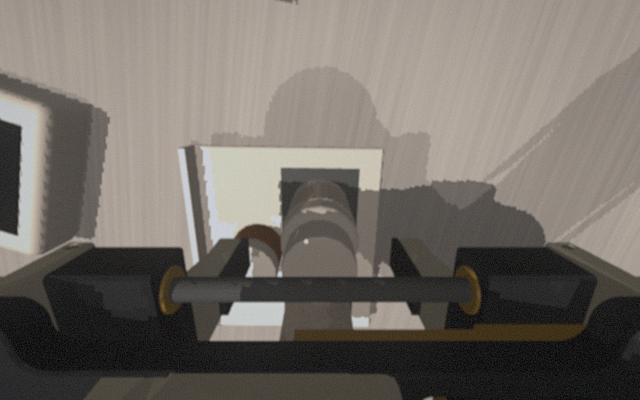

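The cap at (318,255) is centred between the pads, so I close the jaws.

Request:
apply_moves --slide '[[0, 0, 0], [0, 0, 0], [0, 0, 0], [0, 0, 0], [0, 0, 0], [0, 0, 0], [0, 0, 0], [0, 0, 0]]' --turn '[[0, 0, 0], [0, 0, 0], [0, 0, 0], [0, 0, 0], [0, 0, 0], [0, 0, 0], [0, 0, 0], [0, 0, 0]]' --jaw '[0.3, 0.4, 0.5, 0.6, 0.7, 0.8, 0.8, 0.8]' --newtons 20

```text
time_s: 3.9
tcp_pos: [0.453, 0.2731, 0.1086]
eef_rot: [-180.0, -0.0, -80.1]
contact_force: [-0.3, 0.2, 0.8]
gripper_width: 0.0418
```

Request:
apply_moves --slide '[[0, 0, -0.05], [0, 0, -0.15], [0, 0, -0.25], [0, 0, -0.25], [0, 0, -0.25], [0, 0, -0.2], [0, 0, -0.1], [0, 0, 0]]' --turn '[[0, 0, 0], [0, 0, 0], [0, 0, 0], [0, 0, 0], [0, 0, 0], [0, 0, 0], [0, 0, 0], [0, 0, 0]]' --jaw '[0.8, 0.8, 0.8, 0.8, 0.8, 0.8, 0.8, 0.8]'

```text
time_s: 4.7
tcp_pos: [0.4533, 0.2735, 0.2348]
eef_rot: [-179.9, 0.1, -80.1]
contact_force: [0.7, 0.6, -0.8]
gripper_width: 0.0415
```

```bash
python3 - <<'E'
from h import *
s=r.get_state(); print(s['tcp_pos'],s['gripper_width'])
c=cap('wrist','wrist4.png')
plan([.5676,-.048,.24],-88.6)
E
```

```text
[0.45333396 0.27351206 0.23484922] 0.041529914977770775
turn [-0.     0.     0.098] (yaw d -8.4) shift now [ 3.36  -0.582 -0.067] shift after turn [ 3.238 -1.069 -0.065]
```

View pics/wrist4.png

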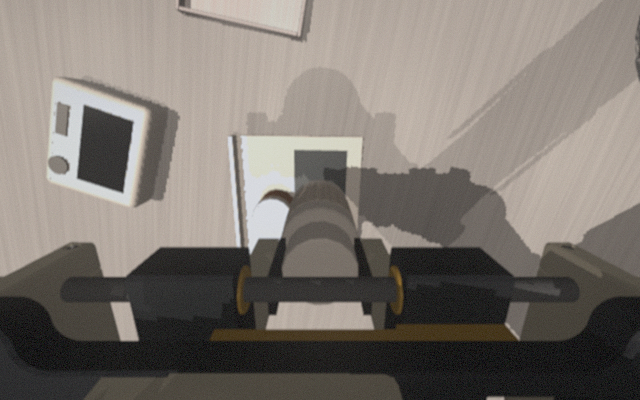

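Request:
apply_moves --slide '[[0.15, -0.03, 0], [0.3, -0.05, 0], [0.3, -0.05, 0], [0.3, -0.05, 0], [0.3, -0.05, 0], [0.3, -0.05, 0], [0.3, -0.05, 0], [0.3, -0.05, 0]]' --turn '[[0, 0, 0], [0, 0, 0], [0, 0, 0], [0, 0, 0], [0, 0, 0], [0, 0, 0], [0, 0, 0], [0, 0, 0]]' --jaw '[0.8, 0.8, 0.8, 0.8, 0.8, 0.8, 0.8, 0.8]'

```text
time_s: 5.55
tcp_pos: [0.5285, 0.0558, 0.2321]
eef_rot: [179.9, -0.0, -80.2]
contact_force: [0.6, 0.0, -1.2]
gripper_width: 0.0414
```

Request:
apply_moves --slide '[[0.3, -0.05, 0], [0.3, -0.05, 0], [0.3, -0.06, 0], [0.15, -0.03, 0], [0.06, -0.012, 0], [0, 0, 0], [0, 0, 0]]' --turn '[[0, 0, 0], [0, 0, 0], [0, 0, 0], [0, 0, 0], [0, 0, 0], [0, 0, 0], [0, 0, 0]]' --jaw '[0.8, 0.8, 0.8, 0.8, 0.8, 0.8, 0.8]'

```text
time_s: 6.25
tcp_pos: [0.5674, -0.0476, 0.2331]
eef_rot: [180.0, 0.0, -80.1]
contact_force: [0.2, 0.1, -0.9]
gripper_width: 0.0416
```

```bash
python3 - <<'E'
from h import *
s=r.get_state(); print(s['tcp_pos'],s['gripper_width'])
c=cap('wrist','wrist5.png');cap('scene','scene5.png')
plan([.5676,-.048,.108],-80)
E
```

```text
[ 0.56742543 -0.04760245  0.23313474] 0.04159172156575168
turn [ 0.     0.    -0.001] (yaw d 0.1) shift now [8.000e-03 1.000e-03 1.255e+00] shift after turn [8.000e-03 1.000e-03 1.255e+00]
```

View pics/wrist5.png

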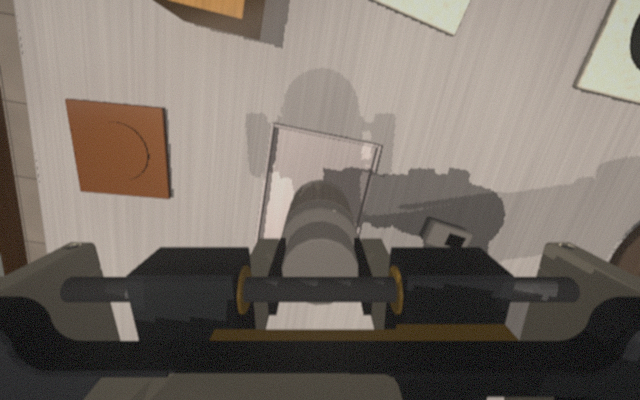

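View pics/scene5.png

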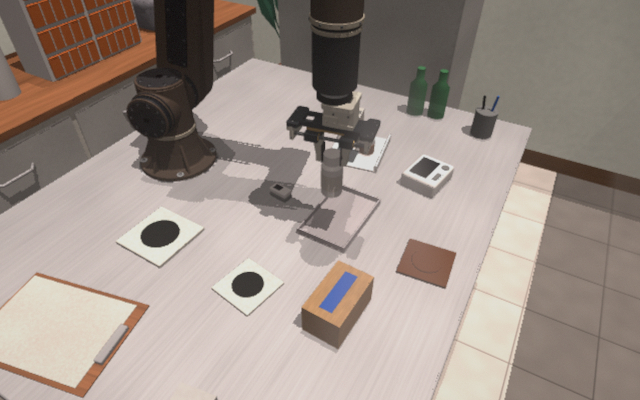

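The bottle hangs upright over the tray's -y half, with the tray's far corners at (275,125) and (380,150). The oximeter at (445,232) is clear. Lowering.

Request:
apply_moves --slide '[[0, 0, 0.15], [0, 0, 0.25], [0, 0, 0.25], [0, 0, 0.25], [0, 0, 0.2], [0, 0, 0.1], [0, 0, 0.03], [0, 0, 0]]' --turn '[[0, 0, 0], [0, 0, 0], [0, 0, 0], [0, 0, 0], [0, 0, 0], [0, 0, 0], [0, 0, 0], [0, 0, 0]]' --jaw '[0.8, 0.8, 0.8, 0.8, 0.8, 0.8, 0.8, 0.8]'

```text
time_s: 7.15
tcp_pos: [0.5681, -0.0476, 0.1109]
eef_rot: [-180.0, -0.0, -80.1]
contact_force: [0.5, -0.3, -0.1]
gripper_width: 0.0413
```

Request:
apply_moves --slide '[[0, 0, 0.01], [0, 0, 0], [0, 0, 0]]' --turn '[[0, 0, 0], [0, 0, 0], [0, 0, 0]]' --jaw '[0.8, 0.8, 0.8]'

```text
time_s: 7.45
tcp_pos: [0.5682, -0.0479, 0.1103]
eef_rot: [-179.9, 0.0, -80.1]
contact_force: [-0.7, 0.9, -0.8]
gripper_width: 0.0419
```

Request:
apply_moves --slide '[[0, 0, 0.015], [0, 0, 0.01], [0, 0, 0]]' --turn '[[0, 0, 0], [0, 0, 0], [0, 0, 0]]' --jaw '[0.8, 0.8, 0.8]'

```text
time_s: 7.75
tcp_pos: [0.5677, -0.048, 0.1069]
eef_rot: [180.0, 0.0, -80.2]
contact_force: [0.2, 0.5, -1.7]
gripper_width: 0.0416
```

Request:
apply_moves --slide '[[0, 0, 0.01], [0, 0, 0], [0, 0, 0]]' --turn '[[0, 0, 0], [0, 0, 0], [0, 0, 0]]' --jaw '[0.8, 0.8, 0.8]'

```text
time_s: 8.05
tcp_pos: [0.568, -0.048, 0.1065]
eef_rot: [-180.0, -0.0, -80.1]
contact_force: [-1.4, -0.1, 4.4]
gripper_width: 0.0416
```

Contact force has risen to 4.4 N, so the bottle is down. Release and rise.

Request:
apply_moves --slide '[[0, 0, 0], [0, 0, 0], [0, 0, 0], [0, 0, 0], [0, 0, 0], [0, 0, 0]]' --turn '[[0, 0, 0], [0, 0, 0], [0, 0, 0], [0, 0, 0], [0, 0, 0], [0, 0, 0]]' --jaw '[0.5, 0.4, 0.3, 0.2, 0, 0]'

```text
time_s: 8.65
tcp_pos: [0.5678, -0.048, 0.106]
eef_rot: [180.0, -0.0, -80.1]
contact_force: [-0.5, -0.3, 0.4]
gripper_width: 0.0782
```

Request:
apply_moves --slide '[[0, 0, -0.1], [0, 0, -0.2], [0, 0, -0.3], [0, 0, -0.4], [0, 0, -0.3], [0, 0, 0]]' --turn '[[0, 0, 0], [0, 0, 0], [0, 0, 0], [0, 0, 0], [0, 0, 0], [0, 0, 0]]' --jaw '[0, 0, 0, 0, 0, 0]'

```text
time_s: 9.25
tcp_pos: [0.5703, -0.0479, 0.242]
eef_rot: [-179.5, -0.0, -80.1]
contact_force: [-0.2, 0.3, -0.8]
gripper_width: 0.0877
```

```bash
python3 - <<'E'
from h import *
s=r.get_state(); print(s['tcp_pos'],s['gripper_width'])
c=cap('wrist','wrist6.png')
blobs(c,(.1,.13),(.45,.7),(-.12,.12))
plan([.440,.356,.235],-79.6)
E
```

```text
[ 0.57025619 -0.04794444  0.24199855] 0.0877338606847864
1406 [568.2 -48.2] [41. 40.] 13.1 zmed 0.1185
turn [-0.004 -0.    -0.006] (yaw d 0.5) shift now [-4.2    0.579  0.04 ] shift after turn [-4.205  0.54   0.043]
```

View pics/wrist6.png

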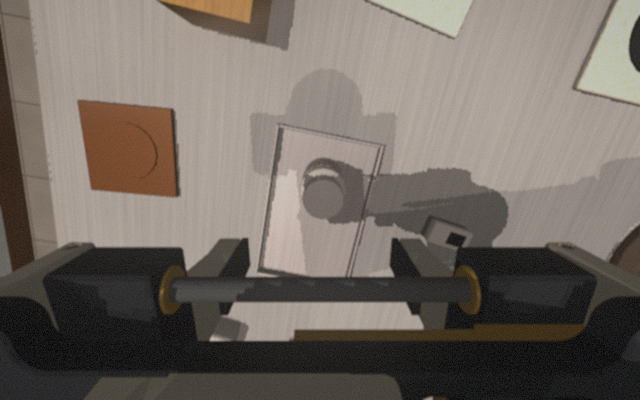

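The wrist view shows the bottle standing in the tray (cap at (323,195)), measured at (0.568, -0.048).

Next I check the tray corners (281,125), (384,147), (352,280), (260,270) from this view.

```bash
python3 - <<'E'
from h import *
c=load('wrist6')
for p in [(281,125),(384,147),(352,280),(260,270)]: print(onplane(c,*p,.02)[:2].round(4))
E
```

```text
[ 0.6312 -0.1057]
[ 0.4974 -0.1015]
[0.4973 0.0975]
[0.6345 0.1051]
```

Request:
apply_moves --slide '[[-0.25, 0.03, 0], [-0.45, 0.06, 0], [-0.45, 0.06, 0], [-0.45, 0.06, 0], [-0.45, 0.06, 0], [-0.45, 0.06, 0], [-0.45, 0.06, 0], [-0.45, 0.06, 0]]' --turn '[[0, 0, 0], [0, 0, 0], [0, 0, 0], [0, 0, 0], [0, 0, 0], [0, 0, 0], [0, 0, 0], [0, 0, 0]]' --jaw '[0, 0, 0, 0, 0, 0, 0, 0]'

```text
time_s: 10.1
tcp_pos: [0.464, 0.2806, 0.2356]
eef_rot: [180.0, -0.0, -80.1]
contact_force: [0.5, 0.1, -0.4]
gripper_width: 0.0876
```

Request:
apply_moves --slide '[[-0.4, 0.06, 0], [-0.25, 0.05, 0], [-0.15, 0.02, 0], [0, 0, 0], [0, 0, 0]]' --turn '[[0, 0, -0.006], [0, 0, 0], [0, 0, 0], [0, 0, 0], [0, 0, 0]]' --jaw '[0, 0, 0, 0, 0]'

```text
time_s: 10.6
tcp_pos: [0.4383, 0.3552, 0.2356]
eef_rot: [179.9, -0.1, -79.6]
contact_force: [-0.2, -0.1, -0.2]
gripper_width: 0.0877
```

```bash
python3 - <<'E'
from h import *
s=r.get_state(); print(s['tcp_pos'],s['gripper_width'])
c=cap('wrist','wrist7.png')
blobs(c,(.105,.13),(.38,.56),(.2,.42)); print(); blobs(c,(.046,.066),(.47,.56),(.27,.37))
plan([.440,.356,.088],-79.6)
E
```

```text
[0.43827987 0.35521824 0.23556057] 0.08766461241954895
2941 [440.  356.4] [48.  60.4] 10.5 zmed 0.1166

1457 [503.6 324. ] [47.4 48.6] 9.3 zmed 0.0565
turn [ 0.    -0.    -0.001] (yaw d 0.1) shift now [-0.009 -0.017  1.477] shift after turn [-0.008 -0.017  1.477]
```

View pics/wrist7.png

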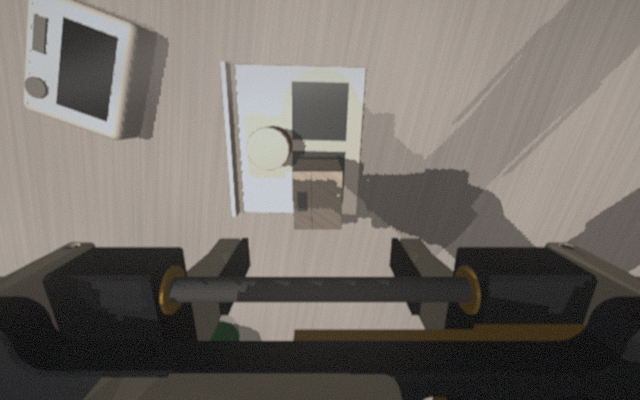

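The carton is centred at (318,190) in the image, measured at (0.440, 0.356) and yaw 10.5°. Its front grey mark at (320,110) is now empty. Descending.

Request:
apply_moves --slide '[[-0.005, -0.017, 0.15], [0, 0, 0.3], [0, 0, 0.3], [0, 0, 0.3], [0, 0, 0.25], [0, 0, 0.18], [0, 0, 0], [0, 0, 0]]' --turn '[[0, 0, 0], [0, 0, 0], [0, 0, 0], [0, 0, 0], [0, 0, 0], [0, 0, 0], [0, 0, 0], [0, 0, 0]]' --jaw '[0, 0, 0, 0, 0, 0, 0, 0]'

```text
time_s: 11.45
tcp_pos: [0.4406, 0.3559, 0.0885]
eef_rot: [-180.0, -0.0, -79.7]
contact_force: [0.4, 0.2, -0.6]
gripper_width: 0.0876
```

Request:
apply_moves --slide '[[0, 0, 0], [0, 0, 0], [0, 0, 0], [0, 0, 0], [0, 0, 0], [0, 0, 0], [0, 0, 0], [0, 0, 0]]' --turn '[[0, 0, 0], [0, 0, 0], [0, 0, 0], [0, 0, 0], [0, 0, 0], [0, 0, 0], [0, 0, 0], [0, 0, 0]]' --jaw '[0.3, 0.4, 0.5, 0.6, 0.7, 0.8, 0.8, 0.8]'

```text
time_s: 12.25
tcp_pos: [0.44, 0.3567, 0.0882]
eef_rot: [-180.0, 0.0, -79.6]
contact_force: [-1.0, -0.2, 2.5]
gripper_width: 0.0481
```

Request:
apply_moves --slide '[[0, 0, -0.05], [0, 0, -0.15], [0, 0, -0.25], [0, 0, -0.3], [0, 0, -0.3], [0, 0, -0.25], [0, 0, -0.15], [0, 0, 0]]' --turn '[[0, 0, 0], [0, 0, 0], [0, 0, 0], [0, 0, 0], [0, 0, 0], [0, 0, 0], [0, 0, 0], [0, 0, 0]]' --jaw '[0.8, 0.8, 0.8, 0.8, 0.8, 0.8, 0.8, 0.8]'

```text
time_s: 13.05
tcp_pos: [0.4407, 0.3574, 0.2357]
eef_rot: [-179.8, 0.2, -79.6]
contact_force: [-0.2, 0.1, -1.3]
gripper_width: 0.0478
```

```bash
python3 - <<'E'
from h import *
s=r.get_state(); print(s['tcp_pos'],s['gripper_width'])
plan([.567,.05,.225],-79.6)
E
```

```text
[0.44073391 0.35736255 0.23566964] 0.047816942790334355
turn [-0.002  0.002 -0.   ] (yaw d 0.0) shift now [ 3.251 -0.688  0.1  ] shift after turn [ 3.251 -0.687  0.107]
```

Request:
apply_moves --slide '[[0.15, -0.03, 0], [0.3, -0.06, 0], [0.3, -0.065, 0], [0.3, -0.065, 0], [0.3, -0.065, 0], [0.3, -0.065, 0], [0.3, -0.065, 0], [0.3, -0.065, 0]]' --turn '[[0, 0, 0], [0, 0, 0], [0, 0, 0], [0, 0, 0], [0, 0, 0], [0, 0, 0], [0, 0, 0], [0, 0, 0]]' --jaw '[0.8, 0.8, 0.8, 0.8, 0.8, 0.8, 0.8, 0.8]'

```text
time_s: 13.85
tcp_pos: [0.5273, 0.1417, 0.2316]
eef_rot: [179.9, -0.0, -79.6]
contact_force: [0.6, 0.1, -1.0]
gripper_width: 0.048
```

Request:
apply_moves --slide '[[0.3, -0.065, 0], [0.3, -0.065, 0], [0.25, -0.05, 0], [0.12, -0.025, 0], [0.03, 0, 0], [0, 0, 0], [0, 0, 0]]' --turn '[[0, 0, 0], [0, 0, 0], [0, 0, 0], [0, 0, 0], [0, 0, 0], [0, 0, 0], [0, 0, 0]]' --jaw '[0.8, 0.8, 0.8, 0.8, 0.8, 0.8, 0.8]'

```text
time_s: 14.55
tcp_pos: [0.5655, 0.0496, 0.2327]
eef_rot: [180.0, 0.0, -79.6]
contact_force: [0.4, 0.5, -0.6]
gripper_width: 0.048
```

```bash
python3 - <<'E'
from h import *
s=r.get_state(); print(s['tcp_pos'],s['gripper_width'])
c=cap('wrist','wrist8.png')
plan([.567,.05,.087],-79.6)
E
```

```text
[0.56552652 0.04964402 0.23272159] 0.04802950013863301
turn [0. 0. 0.] (yaw d -0.0) shift now [ 1.000e-03 -1.500e-02  1.459e+00] shift after turn [ 1.000e-03 -1.400e-02  1.459e+00]
```

View pics/wrist8.png

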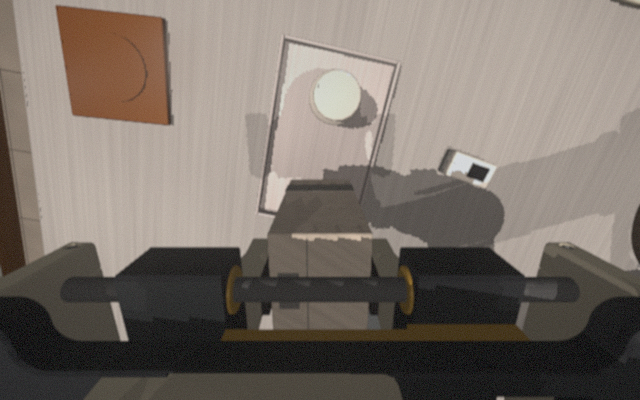

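The bottle at (337,95) stands in the far half of the tray, and the carton is over the near half. Lowering.

Request:
apply_moves --slide '[[0, -0.01, 0.15], [0, 0, 0.3], [0, 0, 0.3], [0, 0, 0.3], [0, 0, 0.2], [0, 0, 0.12], [0, 0, 0.05], [0, 0, 0]]' --turn '[[0, 0, 0], [0, 0, 0], [0, 0, 0], [0, 0, 0], [0, 0, 0], [0, 0, 0], [0, 0, 0], [0, 0, 0]]' --jaw '[0.8, 0.8, 0.8, 0.8, 0.8, 0.8, 0.8, 0.8]'

```text
time_s: 15.4
tcp_pos: [0.5669, 0.0498, 0.091]
eef_rot: [180.0, -0.0, -79.6]
contact_force: [0.4, -0.6, -1.0]
gripper_width: 0.0482
```

Request:
apply_moves --slide '[[0, 0, 0.02], [0, 0, 0.01], [0, 0, 0]]' --turn '[[0, 0, 0], [0, 0, 0], [0, 0, 0]]' --jaw '[0.8, 0.8, 0.8]'

```text
time_s: 15.7
tcp_pos: [0.5672, 0.0495, 0.0887]
eef_rot: [-179.9, 0.0, -79.6]
contact_force: [-0.7, 0.6, -0.4]
gripper_width: 0.0477
```

Request:
apply_moves --slide '[[0, 0, 0.01], [0, 0, 0], [0, 0, 0]]' --turn '[[0, 0, 0], [0, 0, 0], [0, 0, 0]]' --jaw '[0.8, 0.8, 0.8]'

```text
time_s: 16.0
tcp_pos: [0.5669, 0.0494, 0.0872]
eef_rot: [-180.0, 0.0, -79.6]
contact_force: [0.8, -0.2, -0.1]
gripper_width: 0.0479
```

Request:
apply_moves --slide '[[0, 0, 0.01], [0, 0, 0], [0, 0, 0]]' --turn '[[0, 0, 0], [0, 0, 0], [0, 0, 0]]' --jaw '[0.8, 0.8, 0.8]'

```text
time_s: 16.3
tcp_pos: [0.5671, 0.0494, 0.0862]
eef_rot: [-180.0, -0.0, -79.6]
contact_force: [-0.3, -0.1, 0.1]
gripper_width: 0.0476
```

Request:
apply_moves --slide '[[0, 0, 0.005], [0, 0, 0], [0, 0, 0]]' --turn '[[0, 0, 0], [0, 0, 0], [0, 0, 0]]' --jaw '[0.8, 0.8, 0.8]'

```text
time_s: 16.6
tcp_pos: [0.5671, 0.0494, 0.0862]
eef_rot: [-180.0, -0.0, -79.6]
contact_force: [-1.0, 0.7, 5.5]
gripper_width: 0.0477
```

Contact at 5.5 N. Release, rise and look.

Request:
apply_moves --slide '[[0, 0, 0], [0, 0, 0], [0, 0, 0], [0, 0, 0], [0, 0, 0], [0, 0, 0]]' --turn '[[0, 0, 0], [0, 0, 0], [0, 0, 0], [0, 0, 0], [0, 0, 0], [0, 0, 0]]' --jaw '[0.45, 0.35, 0.25, 0.1, 0, 0]'

```text
time_s: 17.2
tcp_pos: [0.5669, 0.0494, 0.0855]
eef_rot: [180.0, -0.0, -79.6]
contact_force: [0.5, 0.2, -0.0]
gripper_width: 0.0824
```

Request:
apply_moves --slide '[[0, 0, -0.1], [0, 0, -0.3], [0, 0, -0.4], [0, 0, -0.4], [0, 0, -0.3], [0, 0, 0], [0, 0, 0]]' --turn '[[0, 0, 0], [0, 0, 0], [0, 0, 0], [0, 0, 0], [0, 0, 0], [0, 0, 0], [0, 0, 0]]' --jaw '[0, 0, 0, 0, 0, 0, 0]'

```text
time_s: 17.9
tcp_pos: [0.567, 0.0496, 0.2369]
eef_rot: [-179.9, 0.0, -79.6]
contact_force: [1.1, 0.3, -0.7]
gripper_width: 0.0875
```

```bash
python3 - <<'E'
from h import *
s=r.get_state(); print(s['tcp_pos'],s['gripper_width'])
c=cap('wrist','wrist9.png')
blobs(c,(.1,.13),(.45,.7),(-.12,.12))
plan([.5037,.3237,.235],9.5)
E
```

```text
[0.56703468 0.04955324 0.23687017] 0.08748127632537005
1847 [568.4 -47.6] [40.6 40.4] 10.3 zmed 0.1186
2887 [567.1  48.7] [48.1 59.5] 10.5 zmed 0.1145
turn [-0.     0.    -1.037] (yaw d 89.1) shift now [-2.812  0.124  0.008] shift after turn [-0.166 -2.809  0.007]
```

View pics/wrist9.png

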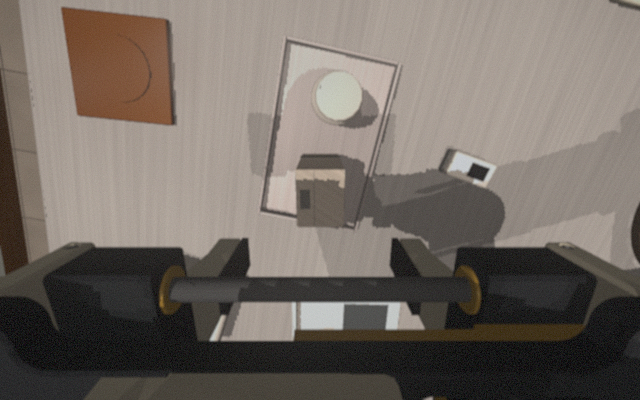

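Both stand in the tray, with the bottle at (338,95) and the carton at (322,195), measured at y = -0.048 and +0.049. I turn the jaws along the stand's y and go to the jar.

Request:
apply_moves --slide '[[-0.1, 0, 0], [0, 0, 0], [0, 0, 0], [0, 0, 0], [0, 0, 0], [0, 0, 0], [0, 0, 0], [0, 0, 0]]' --turn '[[0, 0, -0.095], [0, 0, -0.095], [0, 0, -0.095], [0, 0, -0.095], [0, 0, -0.095], [0, 0, -0.095], [0, 0, -0.095], [0, 0, -0.095]]' --jaw '[0, 0, 0, 0, 0, 0, 0, 0]'

```text
time_s: 18.75
tcp_pos: [0.5643, 0.059, 0.2341]
eef_rot: [179.9, 0.1, -14.0]
contact_force: [-1.1, 0.7, 0.5]
gripper_width: 0.0878
```

Request:
apply_moves --slide '[[0, 0, 0], [0, 0, 0], [0, 0, 0], [0, -0.4, 0], [0, -0.45, 0], [0, -0.45, 0], [0, -0.45, 0], [0, 0, 0]]' --turn '[[0, 0, -0.095], [0, 0, -0.095], [0, 0, -0.087], [0, 0, 0], [0, 0, 0], [0, 0, 0], [0, 0, 0], [0, 0, 0]]' --jaw '[0, 0, 0, 0, 0, 0, 0, 0]'

```text
time_s: 19.55
tcp_pos: [0.535, 0.2357, 0.2339]
eef_rot: [180.0, 0.1, 9.7]
contact_force: [0.0, -0.5, -0.8]
gripper_width: 0.0879
```

```bash
python3 - <<'E'
from h import *
s=r.get_state(); print(s['tcp_pos'],s['eef_rot'])
plan([.5037,.3237,.235],9.5)
E
```

```text
[0.53501284 0.23574286 0.23386503] [1.79954605e+02 1.17634508e-01 9.71508107e+00]
turn [0.001 0.001 0.003] (yaw d -0.2) shift now [-0.16  -0.92  -0.012] shift after turn [-0.164 -0.919 -0.011]
```

Request:
apply_moves --slide '[[-0.08, -0.4, 0], [-0.08, -0.35, 0], [0, -0.13, 0], [0, 0, 0], [0, 0, 0]]' --turn '[[0, 0, 0], [0, 0, 0], [0, 0, 0], [0, 0, 0], [0, 0, 0]]' --jaw '[0, 0, 0, 0, 0]'

```text
time_s: 20.05
tcp_pos: [0.5057, 0.3153, 0.2347]
eef_rot: [179.9, 0.1, 9.5]
contact_force: [-0.0, -1.2, -0.7]
gripper_width: 0.0875
```

```bash
python3 - <<'E'
from h import *
s=r.get_state(); print(s['tcp_pos'],s['eef_rot'])
c=cap('wrist','wrist10.png')
blobs(c,(.046,.066),(.45,.58),(.26,.39))
plan([.5037,.3237,.033],9.5)
E
```

```text
[0.50574371 0.31534219 0.23467883] [1.79930726e+02 8.24898092e-02 9.51136325e+00]
1310 [504.3 323.7] [47.3 48.3] 1.3 zmed 0.0566
turn [ 0.001  0.001 -0.   ] (yaw d 0.0) shift now [-0.006 -0.091  2.019] shift after turn [-0.008 -0.089  2.019]
```

View pics/wrist10.png

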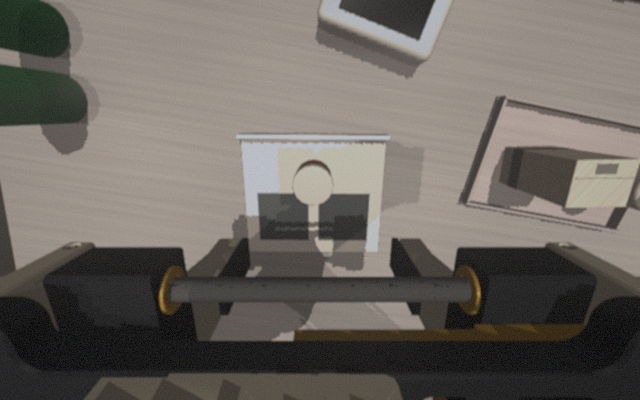

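The jar is at (313,183), both grey marks are free at (283,217) and (343,217), and the strip is at the top of the stand (313,136). Descending on the jar.

Request:
apply_moves --slide '[[-0.003, -0.09, 0.2], [0, 0, 0.4], [0, 0, 0.4], [0, 0, 0.35], [0, 0, 0.3], [0, 0, 0.2], [0, 0, 0.12], [0, 0, 0]]' --turn '[[0, 0, 0], [0, 0, 0], [0, 0, 0], [0, 0, 0], [0, 0, 0], [0, 0, 0], [0, 0, 0], [0, 0, 0]]' --jaw '[0, 0, 0, 0, 0, 0, 0, 0]'

```text
time_s: 20.9
tcp_pos: [0.5038, 0.3232, 0.0371]
eef_rot: [179.9, 0.1, 9.4]
contact_force: [0.2, -0.1, -0.4]
gripper_width: 0.0876
```

```bash
python3 - <<'E'
from h import *
s=r.get_state(); print(s['tcp_pos'],s['eef_rot'],s['contact_force'].round(1))
plan([.504,.3237,.033],9.5)
# mark centres from wrist10
c=load('wrist10'); g=cv2.cvtColor(c['pixels'],cv2.COLOR_BGR2GRAY); print(g[205,270],g[205,330],g[200,255],g[150,300])
for x0,x1 in ((255,310),(317,372)):
    q=[onplane(c,x,y,.006)[:2] for x,y in ((x0,190),(x1,190),(x1,242),(x0,242))]
E
```

```text
[0.50384621 0.32320421 0.03705986] [1.79886942e+02 1.35118812e-01 9.42061548e+00] [ 0.2 -0.1 -0.4]
turn [ 0.001  0.002 -0.001] (yaw d 0.1) shift now [ 0.002 -0.005  0.041] shift after turn [ 0.002 -0.005  0.041]
86 76 190 183
```

Request:
apply_moves --slide '[[0, 0, 0.01], [0, 0, 0], [0, 0, 0], [0, 0, 0], [0, 0, 0], [0, 0, 0], [0, 0, 0], [0, 0, 0]]' --turn '[[0, 0, 0], [0, 0, 0], [0, 0, 0], [0, 0, 0], [0, 0, 0], [0, 0, 0], [0, 0, 0], [0, 0, 0]]' --jaw '[0.3, 0.4, 0.5, 0.6, 0.7, 0.7, 0.7, 0.7]'

```text
time_s: 21.7
tcp_pos: [0.5042, 0.3248, 0.038]
eef_rot: [-180.0, -0.0, 9.5]
contact_force: [-1.0, -0.9, 6.4]
gripper_width: 0.0485
```

Request:
apply_moves --slide '[[0, 0, -0.05], [0, 0, -0.15], [0, 0, -0.25], [0, 0, -0.3], [0, 0, -0.3], [0, 0, -0.3], [0, 0, -0.2], [0, 0, 0]]' --turn '[[0, 0, 0], [0, 0, 0], [0, 0, 0], [0, 0, 0], [0, 0, 0], [0, 0, 0], [0, 0, 0], [0, 0, 0]]' --jaw '[0.7, 0.7, 0.7, 0.7, 0.7, 0.7, 0.7, 0.7]'

```text
time_s: 22.5
tcp_pos: [0.5054, 0.326, 0.1961]
eef_rot: [-179.8, -0.3, 9.5]
contact_force: [0.5, -0.2, -1.1]
gripper_width: 0.0486
```

```bash
python3 - <<'E'
from h import *
s=r.get_state(); print(s['tcp_pos'],s['gripper_width'],s['joints'])
plan([.4898,-.3087,.2],-20); plan([.504,0,.2],-20)
E
```

```text
[0.50535105 0.32598667 0.19607133] 0.048630469485068745 [ 5.14474733e+01  1.53389314e+01 -1.28490917e+01  4.26394797e-02
 -6.14879547e+01  4.80511441e+01]
turn [-0.003 -0.002  0.343] (yaw d -29.5) shift now [-1.203  6.234 -0.065] shift after turn [ 2.025  6.017 -0.039]
turn [-0.003 -0.002  0.343] (yaw d -29.5) shift now [-0.552  3.213 -0.052] shift after turn [ 1.102  3.068 -0.039]
```

The jar is held (48.5 mm opening) and lifted. I carry it over to the dosing plate above the tray items: its underside is at about 0.17 m, their tops at 0.12 m.

Request:
apply_moves --slide '[[-0.03, 0.15, -0.1], [-0.06, 0.3, -0.1], [-0.08, 0.4, 0], [-0.08, 0.4, 0], [-0.08, 0.4, 0], [-0.08, 0.4, 0], [-0.08, 0.4, 0], [-0.08, 0.4, 0]]' --turn '[[0, 0, 0], [0, 0, 0], [0, 0, 0], [0, 0, 0], [0, 0, 0], [0, 0, 0], [0, 0, 0], [0, 0, 0]]' --jaw '[0.7, 0.7, 0.7, 0.7, 0.7, 0.7, 0.7, 0.7]'

```text
time_s: 23.3
tcp_pos: [0.4937, 0.0321, 0.212]
eef_rot: [180.0, 0.1, 9.5]
contact_force: [0.7, -0.1, -1.0]
gripper_width: 0.0486
```

Request:
apply_moves --slide '[[-0.08, 0.4, 0], [-0.08, 0.4, 0], [-0.08, 0.4, 0], [-0.08, 0.4, 0], [-0.08, 0.4, 0], [-0.08, 0.4, 0], [-0.05, 0.25, 0], [-0.02, 0.1, 0]]' --turn '[[0, 0, 0], [0, 0, 0], [0, 0, 0], [0, 0, 0], [0, 0, 0], [0, 0, 0], [0, 0, 0], [0, 0, 0]]' --jaw '[0.7, 0.7, 0.7, 0.7, 0.7, 0.7, 0.7, 0.7]'

```text
time_s: 24.1
tcp_pos: [0.4845, -0.2483, 0.2115]
eef_rot: [-180.0, 0.1, 9.3]
contact_force: [-0.1, -0.4, -1.2]
gripper_width: 0.0486
```

```bash
python3 - <<'E'
from h import *
s=r.get_state(); print(s['tcp_pos'],s['gripper_width'],s['eef_rot'])
cap('wrist','wrist11.png')
plan([.4898,-.3087,.2],9.5)
E
```

```text
[ 0.48451311 -0.24826893  0.21154656] 0.048617617887276615 [-1.79958155e+02  1.21132995e-01  9.33365041e+00]
turn [-0.     0.001 -0.002] (yaw d 0.2) shift now [-0.048  0.604  0.116] shift after turn [-0.05   0.604  0.116]
```

View pics/wrist11.png

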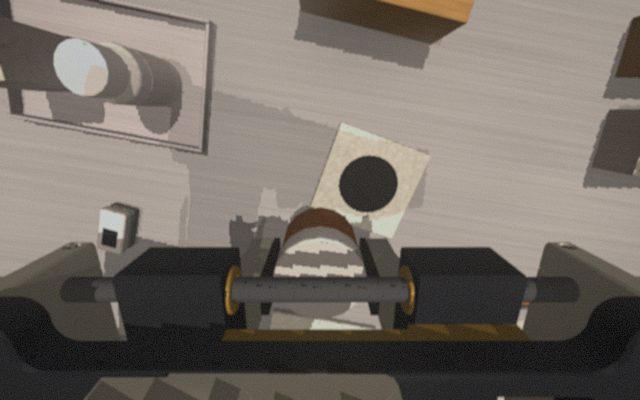

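The pad is at (368,184), fully visible. I measure its centre from this wrist view.

```bash
python3 - <<'E'
from h import *
r.capture('top')  # let it settle
c=cap('wrist','wrist12.png'); s=r.get_state(); print(s['tcp_pos'])
g=cv2.cvtColor(c['pixels'],cv2.COLOR_BGR2GRAY)
m=np.zeros_like(g); m[140:230,325:415]=g[140:230,325:415]<60
n,L,st,ce=cv2.connectedComponentsWithStats(m); i=1+np.argmax(st[1:,4])
ks,_=cv2.findContours((L==i).astype(np.uint8),cv2.RETR_EXTERNAL,cv2.CHAIN_APPROX_NONE)
P=np.array([onplane(c,*p[0],.010)[:2]*1000 for p in ks[0]],np.float32)
print(st[i],ce[i],cv2.minEnclosingCircle(P),cv2.fitEllipse(P))
p=cv2.fitEllipse(P)[0]; plan([p[0]/1000,p[1]/1000,.04],9.5)
E
```

```text
[ 0.48517255 -0.24625866  0.2118784 ]
[ 341  157   56   55 2366] [368.66525782 184.03465765] ((489.99066162109375, -308.807373046875), 35.51323699951172) ((489.86444091796875, -308.8879089355469), (68.96942138671875, 69.49398803710938), 14.991501808166504)
turn [-0.     0.001 -0.001] (yaw d 0.1) shift now [-0.054  0.627  1.718] shift after turn [-0.057  0.625  1.719]
```

Request:
apply_moves --slide '[[-0.02, 0.2, 0], [-0.02, 0.25, 0.1], [-0.015, 0.175, 0.2], [0, 0, 0.3], [0, 0, 0.3], [0, 0, 0.2], [0, 0, 0], [0, 0, 0]]' --turn '[[0, 0, 0], [0, 0, 0], [0, 0, 0], [0, 0, 0], [0, 0, 0], [0, 0, 0], [0, 0, 0], [0, 0, 0]]' --jaw '[0.7, 0.7, 0.7, 0.7, 0.7, 0.7, 0.7, 0.7]'

```text
time_s: 25.05
tcp_pos: [0.4913, -0.3078, 0.103]
eef_rot: [180.0, 0.0, 9.6]
contact_force: [0.0, -0.2, -0.6]
gripper_width: 0.0485
```

```bash
python3 - <<'E'
from h import *
s=r.get_state(); print(s['tcp_pos'],s['gripper_width'],s['eef_rot'])
plan([.4899,-.3088,.042],9.5)
E
```

```text
[ 0.49132819 -0.30782161  0.10301375] 0.04846148383991371 [1.79993591e+02 2.40537313e-02 9.57685555e+00]
turn [0.    0.    0.001] (yaw d -0.1) shift now [-0.015  0.007  0.61 ] shift after turn [-0.016  0.007  0.61 ]
```

Request:
apply_moves --slide '[[-0.015, 0.007, 0.1], [0, 0, 0.2], [0, 0, 0.15], [0, 0, 0.08], [0, 0, 0.04], [0, 0, 0], [0, 0, 0]]' --turn '[[0, 0, 0], [0, 0, 0], [0, 0, 0], [0, 0, 0], [0, 0, 0], [0, 0, 0], [0, 0, 0]]' --jaw '[0.7, 0.7, 0.7, 0.7, 0.7, 0.7, 0.7]'

```text
time_s: 25.75
tcp_pos: [0.4901, -0.3097, 0.0463]
eef_rot: [180.0, -0.1, 9.5]
contact_force: [0.7, -0.1, -0.7]
gripper_width: 0.0484
```

Request:
apply_moves --slide '[[0, 0, 0.015], [0, 0, 0], [0, 0, 0]]' --turn '[[0, 0, 0], [0, 0, 0], [0, 0, 0]]' --jaw '[0.7, 0.7, 0.7]'

```text
time_s: 26.05
tcp_pos: [0.4897, -0.3095, 0.0443]
eef_rot: [180.0, -0.0, 9.5]
contact_force: [0.4, -0.3, -1.6]
gripper_width: 0.0485
```

Request:
apply_moves --slide '[[0, 0, 0.01], [0, 0, 0], [0, 0, 0]]' --turn '[[0, 0, 0], [0, 0, 0], [0, 0, 0]]' --jaw '[0.7, 0.7, 0.7]'

```text
time_s: 26.35
tcp_pos: [0.4895, -0.3095, 0.043]
eef_rot: [-180.0, 0.0, 9.5]
contact_force: [-0.8, 0.2, -0.4]
gripper_width: 0.0484
```

Request:
apply_moves --slide '[[0, 0, 0.01], [0, 0, 0], [0, 0, 0]]' --turn '[[0, 0, 0], [0, 0, 0], [0, 0, 0]]' --jaw '[0.7, 0.7, 0.7]'

```text
time_s: 26.65
tcp_pos: [0.4896, -0.3095, 0.042]
eef_rot: [-180.0, 0.0, 9.5]
contact_force: [-0.5, 0.1, -0.1]
gripper_width: 0.0484
```

Request:
apply_moves --slide '[[0, 0, 0.01], [0, 0, 0], [0, 0, 0]]' --turn '[[0, 0, 0], [0, 0, 0], [0, 0, 0]]' --jaw '[0.7, 0.7, 0.7]'

```text
time_s: 26.95
tcp_pos: [0.4896, -0.3095, 0.0419]
eef_rot: [180.0, -0.0, 9.5]
contact_force: [-2.6, 3.0, 7.3]
gripper_width: 0.0485
```

Contact at 7.3 N. Release, rise and check.

Request:
apply_moves --slide '[[0, 0, 0], [0, 0, 0], [0, 0, 0], [0, 0, 0], [0, 0, 0], [0, 0, 0]]' --turn '[[0, 0, 0], [0, 0, 0], [0, 0, 0], [0, 0, 0], [0, 0, 0], [0, 0, 0]]' --jaw '[0.45, 0.35, 0.25, 0.1, 0, 0]'

```text
time_s: 27.55
tcp_pos: [0.4895, -0.3095, 0.0409]
eef_rot: [-180.0, 0.0, 9.5]
contact_force: [0.4, -0.2, 0.4]
gripper_width: 0.0829
```

Request:
apply_moves --slide '[[0, 0, -0.1], [0, 0, -0.3], [0, 0, -0.4], [0, 0, -0.4], [0, 0, -0.4], [0, 0, -0.3], [0, 0, 0], [0, 0, 0]]' --turn '[[0, 0, 0], [0, 0, 0], [0, 0, 0], [0, 0, 0], [0, 0, 0], [0, 0, 0], [0, 0, 0], [0, 0, 0]]' --jaw '[0, 0, 0, 0, 0, 0, 0, 0]'

```text
time_s: 28.35
tcp_pos: [0.4897, -0.3094, 0.2324]
eef_rot: [180.0, -0.1, 9.5]
contact_force: [-0.4, 0.2, -0.8]
gripper_width: 0.0875
```

```bash
python3 - <<'E'
from h import *
s=r.get_state(); print(s['tcp_pos'],s['gripper_width'],s['eef_rot'])
c=cap('wrist','wrist13.png'); blobs(c,(.045,.075),(.44,.56),(-.37,-.26))
t=cap('top','top13.png'); blobs(t,(.045,.075),(.44,.56),(-.37,-.26),40);blobs(t,(.1,.13),(.45,.7),(-.12,.12),40)
plan([.568,-.048,.235],-80)
E
```

```text
[ 0.4896975  -0.30941986  0.23237958] 0.08752835598555642 [ 1.79962335e+02 -1.28794249e-01  9.48745415e+00]
1376 [ 489.6 -309.2] [47.8 47.7] 52.3 zmed 0.0606
468 [566.5  46.6] [48.7 59.8] 10.2 zmed 0.1132
221 [567.6 -49.6] [37.8 41.2] 89.3 zmed 0.1169
turn [0.000e+00 1.000e-03 1.041e+00] (yaw d -89.5) shift now [ 1.211 -2.446 -0.045] shift after turn [-2.435 -1.232 -0.046]
```

View pics/wrist13.png

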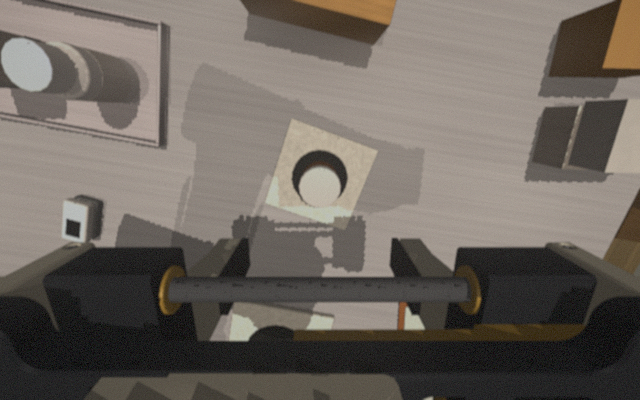

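The jar at (320,185) stands on the pad, within 1 mm of its centre and with its top at 60.6 mm. Now back for the bottle with the earlier yaw.

Request:
apply_moves --slide '[[0, 0, -0.1], [0, 0, 0], [0, 0, 0], [0, 0, 0], [0, 0, 0], [0, 0, 0], [0, 0, 0], [0, 0, 0]]' --turn '[[0, 0, 0.095], [0, 0, 0.095], [0, 0, 0.095], [0, 0, 0.095], [0, 0, 0.095], [0, 0, 0.095], [0, 0, 0.095], [0, 0, 0.095]]' --jaw '[0, 0, 0, 0, 0, 0, 0, 0]'

```text
time_s: 29.25
tcp_pos: [0.4889, -0.3093, 0.2395]
eef_rot: [179.9, 0.1, -56.2]
contact_force: [-1.1, -0.0, 0.2]
gripper_width: 0.0876
```

Request:
apply_moves --slide '[[0, 0, 0], [0, 0, 0], [0, 0, 0], [-0.4, -0.2, 0], [-0.4, -0.2, 0], [-0.4, -0.2, 0], [-0.4, -0.2, 0], [-0.4, -0.2, 0]]' --turn '[[0, 0, 0.095], [0, 0, 0.095], [0, 0, 0.091], [0, 0, 0], [0, 0, 0], [0, 0, 0], [0, 0, 0], [0, 0, 0]]' --jaw '[0, 0, 0, 0, 0, 0, 0, 0]'

```text
time_s: 30.05
tcp_pos: [0.5528, -0.0935, 0.2398]
eef_rot: [179.9, 0.0, -80.0]
contact_force: [0.8, -0.4, -0.3]
gripper_width: 0.088
```

Request:
apply_moves --slide '[[-0.3, -0.15, 0], [-0.13, -0.07, 0], [0, 0, 0], [0, 0, 0]]' --turn '[[0, 0, 0], [0, 0, 0], [0, 0, 0], [0, 0, 0]]' --jaw '[0, 0, 0, 0]'

```text
time_s: 30.45
tcp_pos: [0.5669, -0.0492, 0.2402]
eef_rot: [179.9, -0.0, -79.9]
contact_force: [-0.4, -1.0, -0.2]
gripper_width: 0.0872
```

```bash
python3 - <<'E'
from h import *
s=r.get_state(); print(s['tcp_pos'],s['gripper_width'],s['eef_rot'])
c=cap('wrist','wrist14.png'); blobs(c,(.1,.13),(.45,.7),(-.12,.12))
plan([.568,-.048,.107],-80.1)
E
```

```text
[ 0.56690436 -0.04923888  0.24018286] 0.0872164028530691 [ 1.79890385e+02 -9.38726060e-03 -7.99436390e+01]
1422 [568.1 -48. ] [40.7 40.6] 57.2 zmed 0.1184
1074 [570.4  30.4] [48.  23.2] 10.8 zmed 0.1143
123 [561.4  76.6] [46.5  4.8] 10.4 zmed 0.1145
turn [ 0.001 -0.     0.001] (yaw d -0.1) shift now [-0.015 -0.016  1.334] shift after turn [-0.015 -0.014  1.334]
```

Request:
apply_moves --slide '[[-0.015, -0.012, 0.2], [0, 0, 0.3], [0, 0, 0.3], [0, 0, 0.25], [0, 0, 0.15], [0, 0, 0.12], [0, 0, 0], [0, 0, 0]]' --turn '[[0, 0, 0], [0, 0, 0], [0, 0, 0], [0, 0, 0], [0, 0, 0], [0, 0, 0], [0, 0, 0], [0, 0, 0]]' --jaw '[0, 0, 0, 0, 0, 0, 0, 0]'

```text
time_s: 31.3
tcp_pos: [0.5686, -0.0479, 0.1095]
eef_rot: [-180.0, -0.0, -80.0]
contact_force: [0.3, -0.0, 0.9]
gripper_width: 0.0876
```

Request:
apply_moves --slide '[[0, 0, 0], [0, 0, 0], [0, 0, 0], [0, 0, 0], [0, 0, 0], [0, 0, 0], [0, 0, 0], [0, 0, 0]]' --turn '[[0, 0, 0], [0, 0, 0], [0, 0, 0], [0, 0, 0], [0, 0, 0], [0, 0, 0], [0, 0, 0], [0, 0, 0]]' --jaw '[0.3, 0.4, 0.5, 0.6, 0.7, 0.8, 0.8, 0.8]'

```text
time_s: 32.1
tcp_pos: [0.5683, -0.0472, 0.1091]
eef_rot: [180.0, -0.0, -80.0]
contact_force: [0.2, -0.3, 0.7]
gripper_width: 0.0413
```

Request:
apply_moves --slide '[[0, 0, -0.05], [0, 0, -0.15], [0, 0, -0.25], [0, 0, -0.25], [0, 0, -0.3], [0, 0, -0.25], [0, 0, -0.1], [0, 0, 0]]' --turn '[[0, 0, 0], [0, 0, 0], [0, 0, 0], [0, 0, 0], [0, 0, 0], [0, 0, 0], [0, 0, 0], [0, 0, 0]]' --jaw '[0.8, 0.8, 0.8, 0.8, 0.8, 0.8, 0.8, 0.8]'

```text
time_s: 32.9
tcp_pos: [0.5689, -0.0471, 0.2454]
eef_rot: [-179.8, 0.0, -80.0]
contact_force: [0.0, -0.6, -2.0]
gripper_width: 0.0415
```

```bash
python3 - <<'E'
from h import *
s=r.get_state(); print(s['tcp_pos'],s['gripper_width'])
plan([.453,.273,.24],-80.1)
E
```

```text
[ 0.56888814 -0.04713673  0.24543356] 0.04149204766515825
turn [-0.002  0.     0.001] (yaw d -0.1) shift now [-3.354  0.584  0.053] shift after turn [-3.353  0.591  0.054]
```

Request:
apply_moves --slide '[[-0.15, 0.03, 0], [-0.3, 0.05, 0], [-0.3, 0.05, 0], [-0.3, 0.05, 0], [-0.3, 0.05, 0], [-0.3, 0.05, 0], [-0.3, 0.05, 0], [-0.3, 0.05, 0]]' --turn '[[0, 0, 0], [0, 0, 0], [0, 0, 0], [0, 0, 0], [0, 0, 0], [0, 0, 0], [0, 0, 0], [0, 0, 0]]' --jaw '[0.8, 0.8, 0.8, 0.8, 0.8, 0.8, 0.8, 0.8]'

```text
time_s: 33.7
tcp_pos: [0.49, 0.1688, 0.2423]
eef_rot: [179.9, -0.0, -80.0]
contact_force: [0.5, -0.3, -1.2]
gripper_width: 0.0414
```

Request:
apply_moves --slide '[[-0.3, 0.05, 0], [-0.3, 0.05, 0], [-0.3, 0.06, 0], [-0.15, 0.03, 0], [-0.05, 0.01, 0], [0, 0, 0], [0, 0, 0]]' --turn '[[0, 0, 0], [0, 0, 0], [0, 0, 0], [0, 0, 0], [0, 0, 0], [0, 0, 0], [0, 0, 0]]' --jaw '[0.8, 0.8, 0.8, 0.8, 0.8, 0.8, 0.8]'

```text
time_s: 34.4
tcp_pos: [0.4528, 0.2719, 0.2436]
eef_rot: [180.0, -0.0, -80.0]
contact_force: [0.5, 0.3, -2.0]
gripper_width: 0.0417
```

```bash
python3 - <<'E'
from h import *
s=r.get_state(); print(s['tcp_pos'],s['gripper_width'],s['eef_rot'])
c=cap('wrist','wrist15.png')
plan([.453,.273,.112],-80.1)
E
```

```text
[0.45278283 0.27186091 0.24357327] 0.04171283226005135 [ 1.79956322e+02 -3.76194965e-02 -7.99865643e+01]
turn [ 0.    -0.     0.001] (yaw d -0.1) shift now [-0.013 -0.003  1.318] shift after turn [-0.013 -0.003  1.318]
```

View pics/wrist15.png

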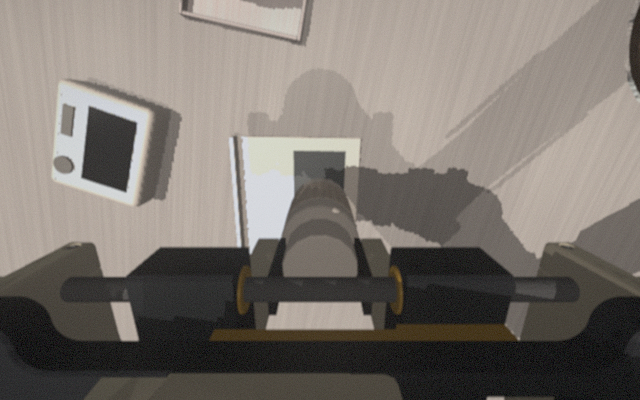

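The bottle hangs over the front mark, whose far edge shows at (320,155). Lowering.

Request:
apply_moves --slide '[[-0.01, 0, 0.15], [0, 0, 0.25], [0, 0, 0.25], [0, 0, 0.25], [0, 0, 0.2], [0, 0, 0.12], [0, 0, 0.05], [0, 0, 0]]' --turn '[[0, 0, 0], [0, 0, 0], [0, 0, 0], [0, 0, 0], [0, 0, 0], [0, 0, 0], [0, 0, 0], [0, 0, 0]]' --jaw '[0.8, 0.8, 0.8, 0.8, 0.8, 0.8, 0.8, 0.8]'

```text
time_s: 35.25
tcp_pos: [0.4529, 0.2731, 0.1169]
eef_rot: [180.0, -0.0, -80.0]
contact_force: [0.2, -0.0, -0.1]
gripper_width: 0.0416
```

Request:
apply_moves --slide '[[0, 0, 0.02], [0, 0, 0], [0, 0, 0]]' --turn '[[0, 0, 0], [0, 0, 0], [0, 0, 0]]' --jaw '[0.8, 0.8, 0.8]'

```text
time_s: 35.55
tcp_pos: [0.4529, 0.2738, 0.1157]
eef_rot: [-179.9, 0.0, -80.0]
contact_force: [0.2, 0.4, -1.1]
gripper_width: 0.0414
```

Request:
apply_moves --slide '[[0, 0, 0.01], [0, 0, 0], [0, 0, 0]]' --turn '[[0, 0, 0], [0, 0, 0], [0, 0, 0]]' --jaw '[0.8, 0.8, 0.8]'

```text
time_s: 35.85
tcp_pos: [0.4527, 0.2736, 0.1142]
eef_rot: [-180.0, 0.0, -80.0]
contact_force: [-0.9, -0.7, -0.5]
gripper_width: 0.0414
```

Request:
apply_moves --slide '[[0, 0, 0.01], [0, 0, 0.01], [0, 0, 0]]' --turn '[[0, 0, 0], [0, 0, 0], [0, 0, 0]]' --jaw '[0.8, 0.8, 0.8]'

```text
time_s: 36.15
tcp_pos: [0.4526, 0.2734, 0.1118]
eef_rot: [180.0, -0.0, -80.0]
contact_force: [0.7, -0.4, 0.5]
gripper_width: 0.0411
```

Request:
apply_moves --slide '[[0, 0, 0.01], [0, 0, 0], [0, 0, 0]]' --turn '[[0, 0, 0], [0, 0, 0], [0, 0, 0]]' --jaw '[0.8, 0.8, 0.8]'

```text
time_s: 36.45
tcp_pos: [0.4527, 0.2735, 0.1111]
eef_rot: [-180.0, 0.0, -80.0]
contact_force: [-0.1, 0.4, -0.2]
gripper_width: 0.0416
```

Request:
apply_moves --slide '[[0, 0, 0.01], [0, 0, 0], [0, 0, 0]]' --turn '[[0, 0, 0], [0, 0, 0], [0, 0, 0]]' --jaw '[0.8, 0.8, 0.8]'

```text
time_s: 36.75
tcp_pos: [0.4529, 0.2737, 0.1111]
eef_rot: [-180.0, 0.0, -80.0]
contact_force: [-4.3, -0.9, 8.3]
gripper_width: 0.0417
```

The bottle is down at (0.453, 0.2736). Release, rise, then go to the carton.

Request:
apply_moves --slide '[[0, 0, 0], [0, 0, 0], [0, 0, 0], [0, 0, 0], [0, 0, 0], [0, 0, 0]]' --turn '[[0, 0, 0], [0, 0, 0], [0, 0, 0], [0, 0, 0], [0, 0, 0], [0, 0, 0]]' --jaw '[0.5, 0.4, 0.3, 0.2, 0, 0]'

```text
time_s: 37.35
tcp_pos: [0.4527, 0.2735, 0.11]
eef_rot: [180.0, -0.0, -80.0]
contact_force: [-0.1, -0.4, 0.4]
gripper_width: 0.0782
```

Request:
apply_moves --slide '[[0, 0, -0.1], [0, 0, -0.2], [0, 0, -0.3], [0, 0, -0.4], [0, 0, -0.3], [0, 0, 0], [0, 0, 0]]' --turn '[[0, 0, 0], [0, 0, 0], [0, 0, 0], [0, 0, 0], [0, 0, 0], [0, 0, 0], [0, 0, 0]]' --jaw '[0, 0, 0, 0, 0, 0, 0]'

```text
time_s: 38.05
tcp_pos: [0.4528, 0.2737, 0.2413]
eef_rot: [-179.9, 0.1, -80.0]
contact_force: [-0.2, -0.2, -0.4]
gripper_width: 0.0873
```

```bash
python3 - <<'E'
from h import *
s=r.get_state(); print(s['tcp_pos'],s['gripper_width'])
c=cap('wrist','wrist16.png')
blobs(c,(.1,.13),(.38,.56),(.2,.42))
plan([.567,.0487,.24],-79.6)
E
```

```text
[0.45279096 0.27371657 0.24133022] 0.08734319895388593
1455 [452.5 272.8] [40.8 40.9] 58.4 zmed 0.1204
turn [-0.     0.    -0.004] (yaw d 0.4) shift now [ 2.411e+00 -7.380e-01  1.000e-03] shift after turn [ 2.416e+00 -7.220e-01  2.000e-03]
```

View pics/wrist16.png

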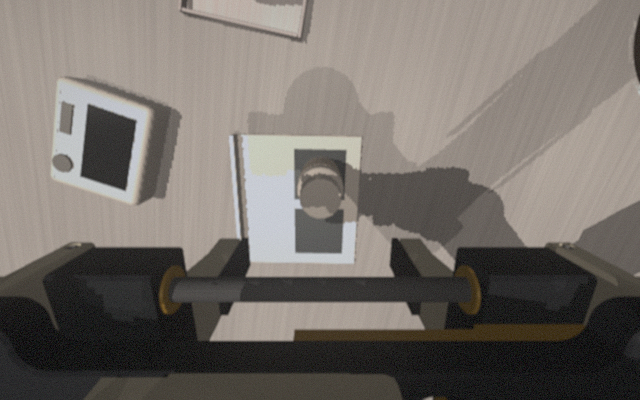

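The bottle stands on its mark (cap at (320,195), measured (0.4525, 0.2728) against (0.453, 0.273) at the start). The carton's mark at (320,230) is free. To the carton.

Request:
apply_moves --slide '[[0.25, -0.07, 0], [0.4, -0.12, 0], [0.4, -0.12, 0], [0.4, -0.12, 0], [0.4, -0.12, 0], [0.36, -0.11, 0], [0.2, -0.06, 0], [0, 0, 0]]' --turn '[[0, 0, -0.004], [0, 0, 0], [0, 0, 0], [0, 0, 0], [0, 0, 0], [0, 0, 0], [0, 0, 0], [0, 0, 0]]' --jaw '[0, 0, 0, 0, 0, 0, 0, 0]'

```text
time_s: 38.9
tcp_pos: [0.5668, 0.0468, 0.2383]
eef_rot: [179.8, -0.1, -79.8]
contact_force: [-0.6, 0.3, -0.3]
gripper_width: 0.0875
```

Request:
apply_moves --slide '[[0, 0, 0], [0, 0, 0]]' --turn '[[0, 0, 0], [0, 0, 0]]' --jaw '[0, 0]'

```text
time_s: 39.1
tcp_pos: [0.5662, 0.0498, 0.2394]
eef_rot: [179.9, -0.0, -79.6]
contact_force: [-0.3, 0.4, -0.9]
gripper_width: 0.0877
```

```bash
python3 - <<'E'
from h import *
s=r.get_state(); print(s['tcp_pos'],s['gripper_width'])
c=cap('wrist','wrist17.png')
blobs(c,(.1,.13),(.45,.7),(-.12,.12))
plan([.567,.0488,.088],-79.6)
E
```

```text
[0.56620661 0.04975111 0.23938537] 0.0877355682624998
2865 [567.1  48.9] [48.1 59.5] 10.5 zmed 0.1145
turn [ 0.001 -0.     0.   ] (yaw d -0.0) shift now [ 0.013 -0.006  1.517] shift after turn [ 0.013 -0.005  1.517]
```

Request:
apply_moves --slide '[[0.01, -0.006, 0.15], [0, 0, 0.3], [0, 0, 0.3], [0, 0, 0.3], [0, 0, 0.25], [0, 0, 0.15], [0, 0, 0.05], [0, 0, 0]]' --turn '[[0, 0, 0], [0, 0, 0], [0, 0, 0], [0, 0, 0], [0, 0, 0], [0, 0, 0], [0, 0, 0], [0, 0, 0]]' --jaw '[0, 0, 0, 0, 0, 0, 0, 0]'

```text
time_s: 39.95
tcp_pos: [0.5672, 0.049, 0.0897]
eef_rot: [179.9, -0.0, -79.6]
contact_force: [0.4, 0.7, 0.6]
gripper_width: 0.0876
```

Request:
apply_moves --slide '[[0, 0, 0], [0, 0, 0], [0, 0, 0], [0, 0, 0], [0, 0, 0], [0, 0, 0], [0, 0, 0], [0, 0, 0]]' --turn '[[0, 0, 0], [0, 0, 0], [0, 0, 0], [0, 0, 0], [0, 0, 0], [0, 0, 0], [0, 0, 0], [0, 0, 0]]' --jaw '[0.3, 0.4, 0.5, 0.6, 0.7, 0.8, 0.8, 0.8]'

```text
time_s: 40.75
tcp_pos: [0.5676, 0.0484, 0.0902]
eef_rot: [-180.0, -0.0, -79.6]
contact_force: [-0.4, -0.1, 2.3]
gripper_width: 0.0479
```

Request:
apply_moves --slide '[[0, 0, -0.05], [0, 0, -0.15], [0, 0, -0.25], [0, 0, -0.3], [0, 0, -0.3], [0, 0, -0.25], [0, 0, -0.15], [0, 0, 0]]' --turn '[[0, 0, 0], [0, 0, 0], [0, 0, 0], [0, 0, 0], [0, 0, 0], [0, 0, 0], [0, 0, 0], [0, 0, 0]]' --jaw '[0.8, 0.8, 0.8, 0.8, 0.8, 0.8, 0.8, 0.8]'

```text
time_s: 41.55
tcp_pos: [0.5686, 0.0488, 0.2377]
eef_rot: [-179.8, 0.0, -79.6]
contact_force: [0.6, -0.3, -1.7]
gripper_width: 0.048
```

```bash
python3 - <<'E'
from h import *
s=r.get_state(); print(s['tcp_pos'],s['gripper_width'])
plan([.440,.3563,.235],-79.6)
E
```

```text
[0.56859337 0.04877782 0.23767322] 0.04795443971474874
turn [-0.003  0.    -0.   ] (yaw d 0.0) shift now [-3.257  0.711  0.026] shift after turn [-3.257  0.71   0.027]
```

Request:
apply_moves --slide '[[-0.15, 0.03, -0.1], [-0.3, 0.065, 0], [-0.3, 0.065, 0], [-0.3, 0.065, 0], [-0.3, 0.065, 0], [-0.3, 0.065, 0], [-0.3, 0.065, 0], [-0.3, 0.065, 0]]' --turn '[[0, 0, 0], [0, 0, 0], [0, 0, 0], [0, 0, 0], [0, 0, 0], [0, 0, 0], [0, 0, 0], [0, 0, 0]]' --jaw '[0.8, 0.8, 0.8, 0.8, 0.8, 0.8, 0.8, 0.8]'

```text
time_s: 42.35
tcp_pos: [0.4778, 0.2623, 0.2443]
eef_rot: [179.9, -0.0, -79.6]
contact_force: [1.4, 0.5, -1.3]
gripper_width: 0.0478
```

Request:
apply_moves --slide '[[-0.3, 0.065, 0], [-0.3, 0.065, 0], [-0.25, 0.055, 0], [-0.12, 0.03, 0], [-0.03, 0.01, 0], [0, 0, 0], [0, 0, 0]]' --turn '[[0, 0, 0], [0, 0, 0], [0, 0, 0], [0, 0, 0], [0, 0, 0], [0, 0, 0], [0, 0, 0]]' --jaw '[0.8, 0.8, 0.8, 0.8, 0.8, 0.8, 0.8]'

```text
time_s: 43.05
tcp_pos: [0.4393, 0.3546, 0.2449]
eef_rot: [180.0, -0.0, -79.7]
contact_force: [-0.2, -0.2, -1.5]
gripper_width: 0.0477
```

```bash
python3 - <<'E'
from h import *
s=r.get_state(); print(s['tcp_pos'],s['gripper_width'],s['eef_rot'])
c=cap('wrist','wrist18.png'); blobs(c,(.105,.13),(.43,.48),(.24,.3))
plan([.440,.3563,.096],-79.6)
E
```

```text
[0.43926889 0.35460607 0.24486245] 0.04770652438084488 [ 1.79975082e+02 -2.67834291e-02 -7.96587185e+01]
1692 [452.6 273.1] [40.3 41. ] 9.8 zmed 0.1206
turn [ 0.    -0.    -0.001] (yaw d 0.1) shift now [-0.017 -0.009  1.49 ] shift after turn [-0.017 -0.009  1.49 ]
```

View pics/wrist18.png

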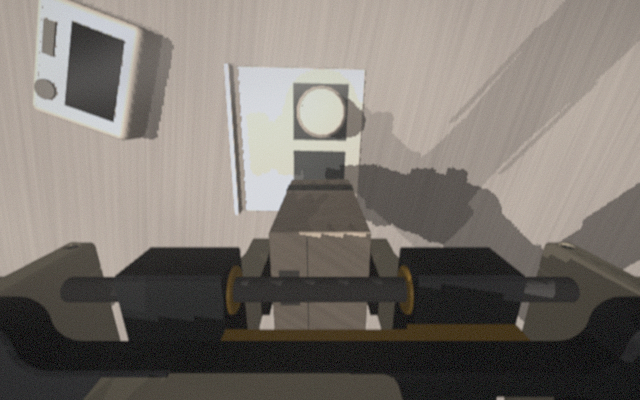

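The bottle at (321,110) is centred on its mark. The carton is lined up with its own mark at (320,165). Lowering.

Request:
apply_moves --slide '[[-0.012, -0.009, 0.15], [0, 0, 0.3], [0, 0, 0.3], [0, 0, 0.3], [0, 0, 0.25], [0, 0, 0.12], [0, 0, 0.04], [0, 0, 0]]' --turn '[[0, 0, 0], [0, 0, 0], [0, 0, 0], [0, 0, 0], [0, 0, 0], [0, 0, 0], [0, 0, 0], [0, 0, 0]]' --jaw '[0.8, 0.8, 0.8, 0.8, 0.8, 0.8, 0.8, 0.8]'

```text
time_s: 43.9
tcp_pos: [0.4403, 0.3566, 0.0994]
eef_rot: [-180.0, -0.0, -79.6]
contact_force: [0.6, -0.3, 0.3]
gripper_width: 0.0478
```

Request:
apply_moves --slide '[[0, 0, 0.02], [0, 0, 0], [0, 0, 0]]' --turn '[[0, 0, 0], [0, 0, 0], [0, 0, 0]]' --jaw '[0.8, 0.8, 0.8]'

```text
time_s: 44.2
tcp_pos: [0.4401, 0.3571, 0.0979]
eef_rot: [-179.9, 0.1, -79.6]
contact_force: [-0.9, -0.5, -0.4]
gripper_width: 0.0478
```

Request:
apply_moves --slide '[[0, 0, 0.01], [0, 0, 0], [0, 0, 0]]' --turn '[[0, 0, 0], [0, 0, 0], [0, 0, 0]]' --jaw '[0.8, 0.8, 0.8]'

```text
time_s: 44.5
tcp_pos: [0.4398, 0.3568, 0.0961]
eef_rot: [-180.0, 0.0, -79.6]
contact_force: [-0.3, 0.5, -0.7]
gripper_width: 0.0481
```

Request:
apply_moves --slide '[[0, 0, 0.01], [0, 0, 0.01], [0, 0, 0]]' --turn '[[0, 0, 0], [0, 0, 0], [0, 0, 0]]' --jaw '[0.8, 0.8, 0.8]'

```text
time_s: 44.8
tcp_pos: [0.4398, 0.3566, 0.0938]
eef_rot: [180.0, -0.0, -79.6]
contact_force: [0.2, 0.8, -1.4]
gripper_width: 0.0481
```

Request:
apply_moves --slide '[[0, 0, 0.01], [0, 0, 0], [0, 0, 0]]' --turn '[[0, 0, 0], [0, 0, 0], [0, 0, 0]]' --jaw '[0.8, 0.8, 0.8]'

```text
time_s: 45.1
tcp_pos: [0.4398, 0.3566, 0.093]
eef_rot: [180.0, -0.0, -79.6]
contact_force: [-0.4, 0.2, -1.3]
gripper_width: 0.0481
```

Request:
apply_moves --slide '[[0, 0, 0.01], [0, 0, 0], [0, 0, 0]]' --turn '[[0, 0, 0], [0, 0, 0], [0, 0, 0]]' --jaw '[0.8, 0.8, 0.8]'

```text
time_s: 45.4
tcp_pos: [0.4399, 0.3568, 0.0922]
eef_rot: [-180.0, 0.0, -79.6]
contact_force: [-0.1, 0.3, 1.4]
gripper_width: 0.0481
```

Request:
apply_moves --slide '[[0, 0, 0.005], [0, 0, 0], [0, 0, 0]]' --turn '[[0, 0, 0], [0, 0, 0], [0, 0, 0]]' --jaw '[0.8, 0.8, 0.8]'

```text
time_s: 45.7
tcp_pos: [0.4399, 0.3568, 0.0922]
eef_rot: [-180.0, 0.0, -79.6]
contact_force: [-2.6, -1.2, 5.9]
gripper_width: 0.0478
```

Request:
apply_moves --slide '[[0, 0, 0], [0, 0, 0], [0, 0, 0], [0, 0, 0], [0, 0, 0], [0, 0, 0]]' --turn '[[0, 0, 0], [0, 0, 0], [0, 0, 0], [0, 0, 0], [0, 0, 0], [0, 0, 0]]' --jaw '[0.45, 0.35, 0.25, 0.1, 0, 0]'

```text
time_s: 46.3
tcp_pos: [0.4398, 0.3567, 0.0914]
eef_rot: [180.0, -0.0, -79.6]
contact_force: [-0.6, -0.6, -0.5]
gripper_width: 0.0823
```

Request:
apply_moves --slide '[[0, 0, -0.1], [0, 0, -0.3], [0, 0, -0.4], [0, 0, -0.4], [0, 0, -0.3], [0, 0, 0], [0, 0, 0]]' --turn '[[0, 0, 0], [0, 0, 0], [0, 0, 0], [0, 0, 0], [0, 0, 0], [0, 0, 0], [0, 0, 0]]' --jaw '[0, 0, 0, 0, 0, 0, 0]'

```text
time_s: 47.0
tcp_pos: [0.4399, 0.3569, 0.2429]
eef_rot: [-179.9, 0.1, -79.6]
contact_force: [-0.3, 0.5, -0.6]
gripper_width: 0.088
```

```bash
python3 - <<'E'
from h import *
s=r.get_state(); print(s['tcp_pos'],s['gripper_width'])
c=cap('wrist','wrist19.png'); blobs(c,(.105,.13),(.38,.56),(.2,.42))
t=cap('top','top19.png');blobs(t,(.045,.075),(.44,.56),(-.37,-.26),40)
a,b=load('top0')['pixels'],t['pixels']
for n in [('mon',90,155,185,255),('mask',95,160,380,460),('oxi',230,270,305,335)]:
    d=np.abs(a[n[1]:n[2],n[3]:n[4]].astype(int)-b[n[1]:n[2],n[3]:n[4]]).max(2); print(n[0],(d>40).sum())
E
```

```text
[0.43990308 0.35688867 0.24285749] 0.08799202397971516
1721 [452.5 272.9] [40.9 40.5] 11.0 zmed 0.1206
2809 [439.4 357.3] [48.  60.2] 10.4 zmed 0.1166
285 [ 488.5 -310.1] [45.3 47.9] 0.3 zmed 0.0594
mon 0
mask 0
oxi 0
```

View pics/wrist19.png

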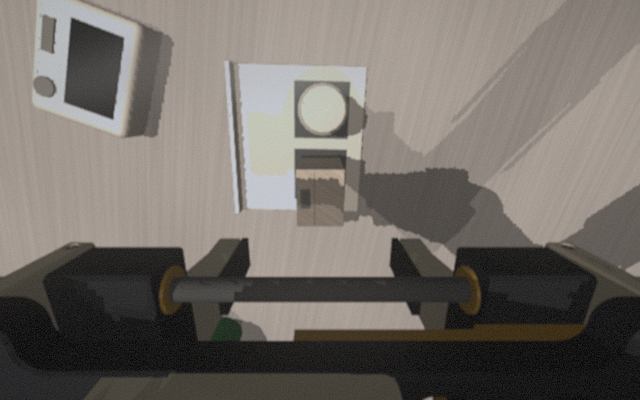

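View pics/top19.png

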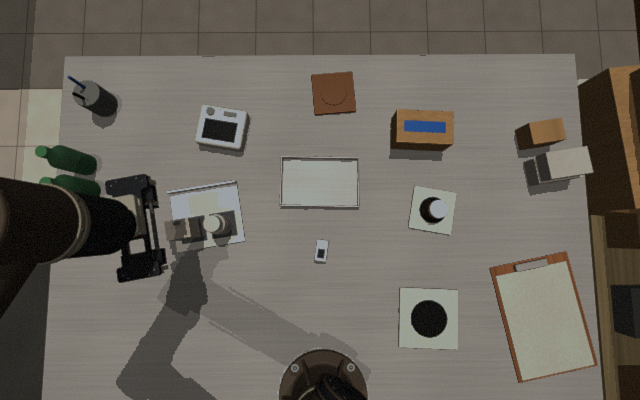

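The wrist view shows the bottle at (322,108) and the carton at (320,195), both upright on their marks. The top view shows the jar on the pad at (435,208), the bystanders unmoved, and the gripper clear of everything. Handing in.

```bash
python3 -c "
from h import *
print(r.close_job(), r.get_state()['time_s'])"
```

```text
the job is handed in; nothing more can be done
the job is handed in; nothing more can be done
```

The job is done and handed in at about 47 s, with every placing checked in the camera images; the hand-in itself gives no verdict. I stood the bottle and carton in the side tray and set the jar on the pad of the small white dosing plate. Then I put the bottle and the carton back on their own marks.

| Object | Last check | Limit |
|---|---|---|
| Jar | within about 1 mm of the pad centre, its top at the expected height | 14 mm |
| Bottle | within 1 mm of its start | 16 mm |
| Carton | about 1 mm from its start, yaw 10.4° (10.5° at the start, stand about 9°) | 16 mm, 0.26 rad |

The monitor, the mask box and the oximeter show no change between the first and last top pictures. No check failed. The top and wrist cameras disagreed by up to 3 mm in y, most likely calibration error; I used the wrist values.

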